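# Scrape the spilt chocolate from under the cooling rack

## Task

Take the bench scraper out of its slotted block, reach its blade in under the wire cooling rack behind the spilt chocolate chunks, and draw them along the board into the pan at the board's near edge, keeping the blade pressed on the board as you draw, lightly (some 5 to 10 newtons, never hard). Get all four chunks into the pan with the scraper, not with the fingers, then slide the scraper back down into its block and let go; leave the bowl, the jar and the ramekin alone.

Things in the scene. Friction and masses are not known exactly. Their poses are not given: they have to be found in the camera images.
- station: Fixed work place. Origin: on the bench under the middle of the board's near (robot-side) edge; x points away from the robot across the board, y left, z up. White board on wood: x 0 to 200, y -150 to 150, flat rigid top at z = 50 (mm), marred by over 35 N. Open aluminium catch pan along the near edge: inside x -119 to 0, y -151 to 151, floor z = 4, its three walls 40 high.
- rack_front (a point): Underside of the front wire's middle, at x = 112, z = 200 in the station's frame, its axes: 150 clear above the board. The wire rack covers x 108 to 212, y +-164, top of wires z = 208; four legs at its corners, open between. Biscuits, fixed, lie on its rear (to z = 218). A hand pointing down cannot get in under it; one leaning back to the robot by about 40 degrees can.
- stand: Fixed wooden slotted block for the scraper, 60 x 150 x 80 high. Origin: underside centre. The slot runs along its y axis, open at both ends and on top: 16 wide (x -8 to 8), its floor at z = 12, top faces at z = 80. The scraper hangs in it, blade down, the shoulders of its grip on the top faces.
- scraper: Loose scraper, 0.2 kg. z up the tool, x normal to the blade, front and back alike. Blue grip 26 (x) x 84 (y), z 62 to 130; pinch its 26 at about z = 105. Steel blade 4 thick, 120 wide, clamped in the grip, rigid, its edge anywhere from z = 0 to 12: set anew each time, NOT measured, feel for the board. Origin: middle of the edge if fully out. In the stand its origin is 18 above the stand's.
- chunk0: Loose piece of dark chocolate, 30 x 24 x 9 high, 10 g; origin: centre of its underside. Lies on the board at the start, under the rack's front edge.
- chunk1: Loose piece of dark chocolate, 30 x 24 x 9 high, 10 g; origin: centre of its underside. Lies on the board at the start, under the rack's front edge.
- chunk2: Loose piece of dark chocolate, 30 x 24 x 9 high, 10 g; origin: centre of its underside. Lies on the board at the start, in front of the rack.
- chunk3: Loose piece of dark chocolate, 30 x 24 x 9 high, 10 g; origin: centre of its underside. Lies on the board at the start, in front of the rack.
- bowl: Bystander: loose steel bowl, rim radius 75, 65 high; origin: underside centre.
- jar: Bystander: loose jar, radius 30, 85 high; origin: underside centre.
- ramekin: Bystander: loose white ramekin, radius 40, 45 high; origin: underside centre.

How it is judged:
On the way, in this order (a step that is already met when the one before it is completed fails the run):
1. the scraper is drawn up out of its block (z of scraper in the frame of stand above 0.07 m), for 0.1 s.
2. the blade is in under the rack and pressed on the board (over 1 N) (x of scraper in the frame of station above 0.12 m and contact force between scraper and station above 1 N), for 0.1 s.
3. the blade, drawn out from under the rack, is still pressed on the board (over 1 N) (x of scraper in the frame of station between -0.01 and 0.09 m and contact force between scraper and station above 1 N), for 0.1 s.
4. all four chunks lie in the pan (x of chunk0 in the frame of station between -0.121 and 0 m and y of chunk0 in the frame of station between -0.153 and 0.153 m and z of each of chunk0, chunk1, chunk2, chunk3 in the frame of station below 0.032 m and x of chunk1 in the frame of station between -0.121 and 0 m and y of chunk1 in the frame of station between -0.153 and 0.153 m and x of chunk2 in the frame of station between -0.121 and 0 m and y of chunk2 in the frame of station between -0.153 and 0.153 m and x of chunk3 in the frame of station between -0.121 and 0 m and y of chunk3 in the frame of station between -0.153 and 0.153 m), for 0.2 s.
At the end, for the whole second after the job is handed in: All four chunks lie at rest in the pan (within its walls, under 32 mm above the bench) and the scraper is back down in its block: hanging on its shoulders within 6 mm of its full depth, within 35 mm of the middle along the slot, upright within 0.2 rad, at rest (all of step 4 and z of scraper in the frame of stand below 0.024 m and x of scraper in the frame of stand between -0.009 and 0.009 m and y of scraper in the frame of stand between -0.035 and 0.035 m and angle between scraper's own z axis and vertical below 0.2 rad and linear speed of each of scraper, chunk0, chunk1, chunk2, chunk3 below 0.02 m/s); the robot touches nothing.
It fails at once if the scraper is pressed hard on the board or banged on the rack (over 35 N) (contact force between scraper and station above 35 N).
It fails at once if a chunk is handled with the fingers (contact force between any of chunk0, chunk1, chunk2, chunk3 and the fingers above 0.5 N).
It fails at once if the bowl, the jar or the ramekin is disturbed (moved over 20 mm) (distance of any of bowl, jar, ramekin from where it was at the start of the episode above 0.02 m).
It also fails if it takes over 72 s, if anything falls off the work surface, if the arm or the gripper's body presses on something with over 40 N, if the wrist force passes 120 N, or if a joint passes its speed limit or range.

## Robot

A 7-joint arm with a two-finger parallel gripper is mounted at the origin on the work surface. World frame = base frame: x ahead of the robot, y to its left, z up, the work surface at z = 0. Lengths are in m, angles in rad, forces in N, time in s.
With the tool pointing down it reaches from about 0.425 to 0.925 m from the base axis. Payload 6.8 kg.
Tool frame: the origin (TCP) lies between the finger pads; the fingertips stand finger_overhang ahead of it and the grasp point (between the pads) lies 6 mm ahead of it (finger_overhang is the distance from the TCP to the fingertips, in m); z points along the fingers, y is the line along which they close (so a half turn about z gives the same grasp; the last joint's range is limited). The gripper opens to 85 mm and grips with 20 to 120 N. Pads are 22 mm wide; open, the fingers measure 114 mm over their backs; the gripper's body (76 mm by 85 mm) begins 54 mm behind the grasp point. The pads swing forward as they close: fully open they stand 13 mm farther back than shut.
Start: joints at [1.118, 0.477, 0.022, 1.555, -0.011, 1.109, -0.083], TCP at [0.228, -0.635, 0.256] pointing down, gripper open.
Joint ranges: [-2.96, 2.96], [-0.34, 2.1], [-1.41, 1.46], [0.24, 2.44], [-1.37, 4.51], [0.17, 1.92], [-2.96, 2.96]. Speed limits (rad/s): [2.39, 2.39, 3.14, 3.14, 3.14, 3.14, 3.14].

## Interface

Orientations are given as a unit quaternion [w, x, y, z].
In Python, from station import * gives the robot as it stands.
- The arm moves only by the tool drive_tool, never from a script. Its argument "increments" is a list of rows, each an object of numbers: "claw": the finger opening in m, from 0 to 0.0854; "dx", "dy", "dz": the shift along the tool's x, y, z in m; "wx", "wy", "wz": the turn, a rotation vector about the tool's x, y, z in degrees. A call has 1 to 20 rows; each row shifts and turns the commanded pose from where the row before left it, along the tool's axes as they then stand; what a row does not reach is not made up. A row lasts 1/8 s, in which the tool goes at most 62.5 mm and 10.7 degrees, less where a joint would pass 70% of its speed; a pose out of reach is approached as far as the arm can. A call with a gripper value outside its range is refused whole. The fingers move at their own pace and stop on an object; "newtons" is the grip in N (left out, the last holds). Time passes only in rows, so rows that do not move let the fingers close. It gives the time, the measured TCP pose, the force, the opening and the grip force at its end, in the units of the state.
- get_obs(): the state, without advancing time (a new reading comes with each control period).
- read_camera(name): name is "side" or "top"; returns (picture, depth): 384x512x3 uint8, red, green, blue; 384x512 float32, m along the optical axis (not along the pixel's ray), 0 where there is no reading.
- calibration(name): a dict with "intrinsics" (3x3 intrinsics, pixels), "k1" (the pictures are not rectified: a ray, as slopes to the right and down, at radius r is drawn at 1 + k1 r^2 times it, then the intrinsics apply), "R" (3x3) and "t" (3): a world point X has camera coordinates R X + t. Camera axes: x right, y down, z forward; pixel columns grow to the right and rows downward; lengths in m; the calibration is good to about 2 mm. A picture is of the moment at which its call begins. calibration takes no time and is no camera call.
- hand_in(): hands the job in; it is judged then, once.
The state is a dict: "t": time; "q": joint angles; "joint_vel": joint speeds; "joint_torque": joint torques, N m; "eef_pos": TCP position; "tool_rot": TCP orientation; "contact_force": force on the tool from outside, world axes, zero at the start; "torque": the same for the moment, N m; "gripper_width": opening from 0.0 (shut) to 1.0 (fully open); "grasp_force": force on a finger pad.
Only numpy, scipy, OpenCV 4.12 (cv2) and the standard library are available. Lean on these libraries where they do the work, as an engineer would, in place of code of your own. Each camera call takes 0.05 s, during which the arm holds its last target. There are 200 camera calls.

## Working session

There is one attempt and no reset: what is moved stays moved. The work goes in short steps, Python scripts to look and compute and a tool call to move; the robot and the scene stay as the last step left them, time stands still between calls to the robot, and variables do not carry over. Pictures are saved under pics/ and viewed, at most 10 in all, crops included, and the job is handed in when it is done.

Besides the shell and the picture viewer there is one more tool, called after "Request:" as name([rows], argument=value, ...), one row to a line, values as JSON. drive_tool: Moves the arm, as the interface text tells. Its arguments: {"type":"object","properties":{"increments":{"type":"array","items":{"type":"object","properties":{"claw":{"type":"number"},"dx":{"type":"number"},"dy":{"type":"number"},"dz":{"type":"number"},"wx":{"type":"number"},"wy":{"type":"number"},"wz":{"type":"number"}}}},"newtons":{"type":"number"}},"required":["increments"]}

```bash
ls; mkdir -p pics
cat > h.py <<'E'
import sys; sys.path.insert(0,'.')
from station import *
import numpy as np, cv2
E
python3 - <<'E'
from h import *
o=get_obs(); print({k:np.round(v,3).tolist() for k,v in o.items()})
for n in("side","top"):
    c=calibration(n); print(n,c)
    p,d=read_camera(n); cv2.imwrite(f'pics/{n}0.png',cv2.resize(p[:,:,::-1],(800,600))); np.savez(f'{n}0.npz',p=p,d=d)
E
```

```text
pics
{'t': 0.0, 'q': [1.118, 0.478, 0.022, 1.557, -0.012, 1.109, -0.083], 'joint_vel': [-0.0, -0.001, -0.001, 0.0, 0.001, -0.002, 0.001], 'joint_torque': [-0.001, -59.647, 1.608, -28.12, 0.012, 0.01, -0.0], 'eef_pos': [0.228, -0.635, 0.255], 'tool_rot': [-0.001, 0.985, 0.172, -0.0], 'contact_force': [0.875, -0.72, -0.286], 'torque': [-0.044, 0.024, -0.018], 'grasp_force': 0.0, 'gripper_width': 1.0}
side {'intrinsics': array([[446.61285864,   0.        , 260.04966549],
       [  0.        , 446.61285864, 185.29162411],
       [  0.        ,   0.        ,   1.        ]]), 'k1': -0.12295364324275074, 'R': array([[-0.84053198, -0.54175444, -0.00284895],
       [-0.38480171,  0.60070501, -0.70077181],
       [ 0.38135762, -0.58792484, -0.71337981]]), 't': array([0.46634941, 0.33418719, 1.10887316])}
top {'intrinsics': array([[426.02123156,   0.        , 259.83026622],
       [  0.        , 426.02123156, 185.28329412],
       [  0.        ,   0.        ,   1.        ]]), 'k1': -0.025102561098673988, 'R': array([[ 0.01276634, -0.99979524,  0.01569998],
       [-0.99393276, -0.01440379, -0.1090422 ],
       [ 0.10924601, -0.01421266, -0.99391313]]), 't': array([-0.02388213,  0.57137224,  1.13660687])}
```

View pics/top0.png

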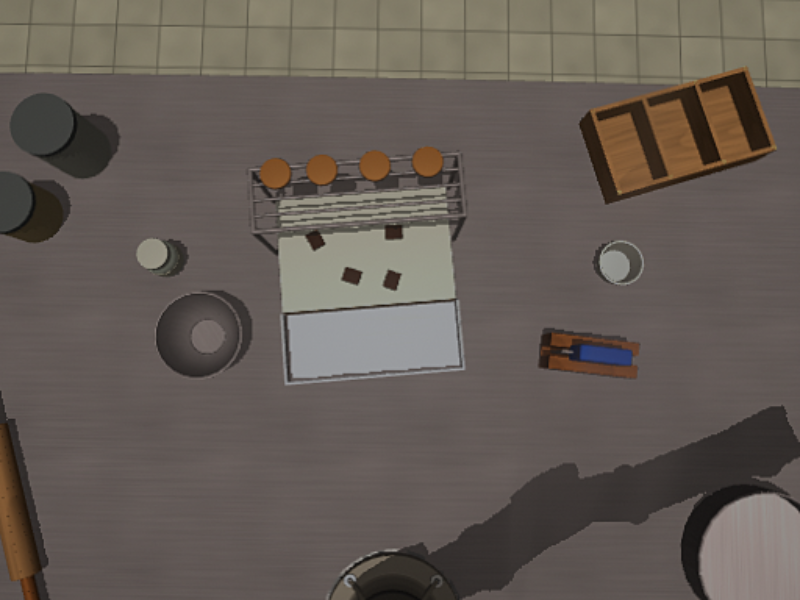

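View pics/side0.png

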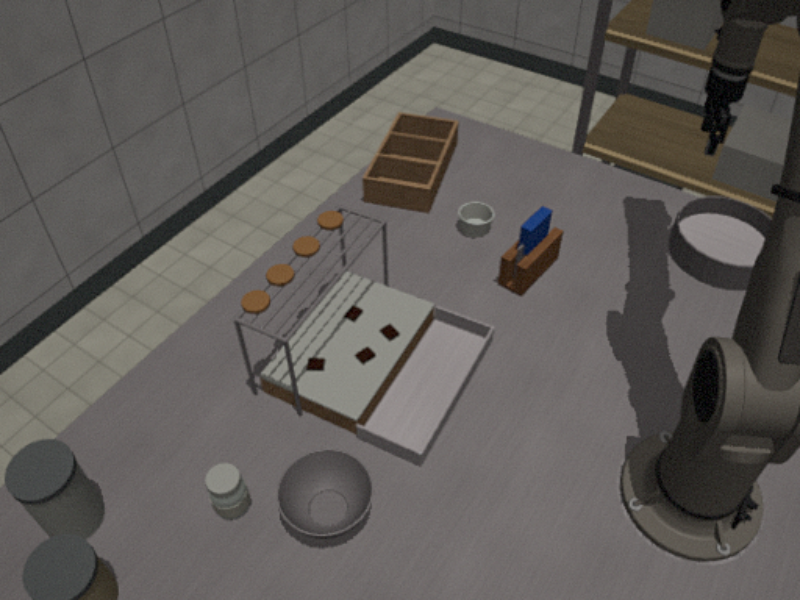

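The top view shows the board at about (278–455, 230–310), the pan below it, four chunks at (316,240), (394,232), (352,275), (392,280), and the blue grip at (605,355). The bowl is at (200,335), the jar at (155,255) and the ramekin at (618,262). The side view shows the same layout, with the block's slot and the blue grip at (535,230).

```bash
cat >> h.py <<'E'
def rays(n,uv):
    c=calibration(n);K=c['intrinsics'];uv=np.asarray(uv,float).reshape(-1,1,2)
    s=cv2.undistortPoints(uv,K,np.array([c['k1'],0,0,0,0.]))[:,0]
    return np.c_[s,np.ones(len(s))]@c['R'], -c['R'].T@c['t']   # dirs(world, unit optical depth), centre
def onplane(n,uv,z):
    d,o=rays(n,uv); return o+d*((z-o[2])/d[:,2])[:,None]
def cloud(n,d,m):
    v,u=np.nonzero(m&(d>0)); r,o=rays(n,np.c_[u,v]); return o+r*d[v,u][:,None],np.c_[u,v]
def rect(P):
    (c,s,a)=cv2.minAreaRect(np.float32(P[:,:2]*1000)); return np.round(c,1),np.round(s,1),round(a,2)
E
python3 - <<'E'
from h import *
for n in('top','side'):
    f=np.load(f'{n}0.npz');p=f['p'];d=f['d'];h=cv2.cvtColor(p,cv2.COLOR_RGB2HSV)
    print(n)
    blue=(h[...,0]>105)&(h[...,0]<130)&(h[...,1]>150)
    X,uv=cloud(n,d,blue); print('blue',len(X),'z pct',np.percentile(X[:,2],[5,50,95]).round(4))
    T=X[X[:,2]>np.percentile(X[:,2],90)-.006]; print(' top',T.mean(0).round(4),rect(T))
    # dark chunks near board
    dk=(p.max(2)<70)
    nl,l,s,c=cv2.connectedComponentsWithStats(dk.astype(np.uint8))
    for i in range(1,nl):
        if 40<s[i,4]<260:
            q=onplane(n,[c[i]],.055)[0]
            if .35<q[0]<.8 and abs(q[1])<.25: print(' chunk?',c[i].round(1),s[i,4],q.round(4),p[l==i].mean(0).round())
    Xa,uva=cloud(n,d,np.ones_like(d,bool)); 
    m=(Xa[:,2]>.044)&(Xa[:,2]<.056)&(Xa[:,0]>.4)&(Xa[:,0]<.75)&(abs(Xa[:,1])<.25)
    print('board',m.sum(),rect(Xa[m]),np.median(Xa[m,2]))
    A=Xa[m]; print(A[:,0].min(),A[:,0].max(),A[:,1].min(),A[:,1].max())
    # wood block
    w=(h[...,0]<16)&(h[...,1]>110)
    X,uv=cloud(n,d,w); k=(X[:,1]<-.15)&(X[:,1]>-.5)&(X[:,0]>.25)&(X[:,0]<.5)
    X=X[k];print('stand',len(X),'z',np.percentile(X[:,2],[5,50,95]).round(3)); T=X[(X[:,2]>.074)&(X[:,2]<.09)];print(T.mean(0).round(4),rect(T))
E
```

```text
top
blue 174 z pct [0.1444 0.148  0.1513]
 top [ 0.4607 -0.3277  0.1482] (array([ 461.4, -328.9]), array([81., 23.]), 85.66)
 chunk? [220.1 117.2] 170 [0.7545 0.0953 0.055 ] [57. 51. 48.]
 chunk? [191.2 120.4] 165 [0.7445 0.1739 0.055 ] [56. 50. 47.]
 chunk? [292.1 144.7] 74 [ 0.6813 -0.1021  0.055 ] [50. 46. 44.]
 chunk? [251.6 147.9] 96 [0.6707 0.0078 0.055 ] [48. 34. 28.]
 chunk? [201.4 152.9] 96 [0.655  0.1435 0.055 ] [48. 35. 28.]
 chunk? [170.1 155.6] 56 [0.6461 0.2277 0.055 ] [41. 38. 36.]
 chunk? [225.  176.1] 90 [0.5927 0.0783 0.055 ] [55. 40. 33.]
 chunk? [250.6 178.8] 87 [0.5862 0.0093 0.055 ] [55. 40. 33.]
 chunk? [218.5 205.4] 192 [0.5135 0.094  0.055 ] [48. 40. 35.]
board 6932 (array([585.8,  51.4]), array([330.4, 323.4]), 6.06) 0.05009079035201436
0.4100738892290217 0.7496583313876606 -0.10898369262453506 0.2292382073012841
stand 775 z [0.012 0.079 0.083]
[ 0.4586 -0.3237  0.0796] (array([ 460.8, -330.4]), array([150.1,  59.4]), 83.96)
side
blue 441 z pct [0.0946 0.145  0.3959]
 top [ 0.2141 -0.5487  0.4187] (array([ 134.3, -356.2]), array([ 78.5, 592.9]), 20.59)
 chunk? [246.  162.3] 69 [ 0.7112 -0.1597  0.055 ] [57. 54. 54.]
 chunk? [225.6 200.3] 70 [0.6692 0.0102 0.055 ] [37. 23. 19.]
 chunk? [249.  212.4] 66 [0.5844 0.0123 0.055 ] [37. 21. 14.]
 chunk? [233.6 227. ] 74 [0.5909 0.0805 0.055 ] [38. 22. 16.]
 chunk? [201.4 232.8] 81 [0.654  0.1458 0.055 ] [36. 21. 16.]
board 5247 (array([590.5,  -8.1]), array([331. , 456.2]), 4.94) 0.04913627165185963
0.407131747503647 0.7483404917173218 -0.24962683082467074 0.23292113337112835
stand 698 z [0.011 0.062 0.081]
[ 0.4503 -0.3114  0.0789] (array([ 458.3, -326.5]), array([151.4,  58.6]), 82.55)
```

Run:
```python
from h import *
R={}
for n in('top','side'):
    f=np.load(f'{n}0.npz');p=f['p'];d=f['d'];h=cv2.cvtColor(p,cv2.COLOR_RGB2HSV)
    m=(p[...,0]>120)&(p[...,0].astype(int)-p[...,2]>8)&(h[...,1]<80) if n=='top' else None
    v,u=np.mgrid[:384,:512]; X=onplane(n,np.c_[u.ravel(),v.ravel()],.05).reshape(384,512,3)
    roi=(X[...,0]>.4)&(X[...,0]<.8)&(abs(X[...,1]-.06)<.22)
    print(n,'board px sample',p[tuple(np.array([165,235]))] if n=='top' else p[220,230], 'pan',p[220,235] if n=='top' else p[240,270])
    Xa,uv=cloud(n,d,roi); U=np.zeros((384,512,3));U[uv[:,1],uv[:,0]]=Xa
    b=roi&(abs(U[...,2]-.05)<.006)&(p.min(2)>95)
    b=cv2.morphologyEx(b.astype(np.uint8),cv2.MORPH_OPEN,np.ones((3,3)))
    nl,l,s,c=cv2.connectedComponentsWithStats(b); i=1+s[1:,4].argmax(); B=X[l==i]
    print(rect(B),len(B))
    # near-edge line: per y bin, min x
    ys=np.arange(-.08,.2,.005); e=[]
    for y in ys:
        q=B[abs(B[:,1]-y)<.0025]
        if len(q)>5:e.append((y,q[:,0].min()))
    e=np.array(e);k=np.polyfit(e[:,0],e[:,1],1);r=e[:,1]-np.polyval(k,e[:,0]);g=abs(r)<.006;k=np.polyfit(e[g,0],e[g,1],1);print('near x=%.4f*y+%.4f'%tuple(k),'yaw',np.degrees(-np.arctan(k[0])),'resid',r[g].std())
    for f,nm in((np.min,'right'),(np.max,'left')):
        e=np.array([(x,f(B[abs(B[:,0]-x)<.002][:,1])) for x in np.arange(.55,.64,.004)]);k=np.polyfit(e[:,0],e[:,1],1);print(nm,k.round(4),np.polyval(k,.56),np.polyval(k,.6))
```

```text
top board px sample [154 154 139] pan [154 156 160]
(array([607.,  55.]), array([131.1, 299.5]), 5.55) 4855
near x=-0.0981*y+0.5478 yaw 5.602459963732803 resid 0.0008120193813446809
right [-0.0585 -0.0581] -0.09086677858141243 -0.09320823776897186
left [0.1049 0.1405] 0.19929704791628444 0.20349352749683858
side board px sample [142 142 137] pan [143 138 136]
(array([606.5,  56.8]), array([133.8, 300.3]), 5.5) 3401
near x=-0.1006*y+0.5468 yaw 5.746803245792513 resid 0.0015910144655534209
right [-0.0408 -0.0668] -0.08967095733423429 -0.09130287804765848
left [0.1059 0.1419] 0.20120743766622617 0.20544410157594536
```

```bash
cat >> h.py <<'E'
from scipy.spatial.transform import Rotation as Ro
def delta(pos,yaw,tilt=0,o=None):
    """tool-axes shift and turn (deg) from the measured pose; yaw = world angle of tool y, tilt deg back"""
    o=o or get_obs(); q=o['tool_rot']; R=Ro.from_quat([q[1],q[2],q[3],q[0]])
    c,s=np.cos(np.radians(yaw)),np.sin(np.radians(yaw))
    T=Ro.from_matrix(np.array([[-s,c,0],[c,s,0],[0,0,-1]]).T.T)*Ro.from_euler('x',-tilt,degrees=True)
    print('t',round(o['t'],2),'pos',np.round(o['eef_pos'],4),'F',np.round(o['contact_force'],2),'shift',np.round(R.inv().apply(np.array(pos)-o['eef_pos']),4),'turn',np.round((R.inv()*T).as_rotvec(degrees=True),2))
E
python3 - <<'E'
from h import *
print([ (k,v) for k,v in globals().items() if 'finger' in k])
delta([.461,-.3295,.255],-5.6)
E
```

```text
[('finger_overhang', 0.025)]
t 0.1 pos [ 0.228  -0.6348  0.2554] F [-0.37  0.16 -0.88] shift [ 0.3225 -0.2086  0.0007] turn [-9.000e-02 -5.000e-02 -6.464e+01]
```

Request:
drive_tool([
  {"dx":0.0403,"dy":-0.026},
  {"dx":0.0403,"dy":-0.026},
  {"dx":0.0403,"dy":-0.026},
  {"dx":0.0403,"dy":-0.026},
  {"dx":0.0403,"dy":-0.026},
  {"dx":0.0403,"dy":-0.026},
  {"dx":0.0403,"dy":-0.026},
  {"dx":0.0403,"dy":-0.026},
  {"wz":-9.2},
  {"wz":-9.2},
  {"wz":-9.2},
  {"wz":-9.2},
  {"wz":-9.2},
  {"wz":-9.2},
  {"wz":-9.2},
  {},
  {},
])

```text
schema error: expected keys claw, dx, dy, dz, wx, wy, wz
```

Request:
drive_tool([
  {"claw":0.085,"dx":0.0403,"dy":-0.026,"dz":0,"wx":0,"wy":0,"wz":0},
  {"claw":0.085,"dx":0.0403,"dy":-0.026,"dz":0,"wx":0,"wy":0,"wz":0},
  {"claw":0.085,"dx":0.0403,"dy":-0.026,"dz":0,"wx":0,"wy":0,"wz":0},
  {"claw":0.085,"dx":0.0403,"dy":-0.026,"dz":0,"wx":0,"wy":0,"wz":0},
  {"claw":0.085,"dx":0.0403,"dy":-0.026,"dz":0,"wx":0,"wy":0,"wz":0},
  {"claw":0.085,"dx":0.0403,"dy":-0.026,"dz":0,"wx":0,"wy":0,"wz":0},
  {"claw":0.085,"dx":0.0403,"dy":-0.026,"dz":0,"wx":0,"wy":0,"wz":0},
  {"claw":0.085,"dx":0.0403,"dy":-0.026,"dz":0,"wx":0,"wy":0,"wz":0},
  {"claw":0.085,"dx":0,"dy":0,"dz":0,"wx":0,"wy":0,"wz":-9.2},
  {"claw":0.085,"dx":0,"dy":0,"dz":0,"wx":0,"wy":0,"wz":-9.2},
  {"claw":0.085,"dx":0,"dy":0,"dz":0,"wx":0,"wy":0,"wz":-9.2},
  {"claw":0.085,"dx":0,"dy":0,"dz":0,"wx":0,"wy":0,"wz":-9.2},
  {"claw":0.085,"dx":0,"dy":0,"dz":0,"wx":0,"wy":0,"wz":-9.2},
  {"claw":0.085,"dx":0,"dy":0,"dz":0,"wx":0,"wy":0,"wz":-9.2},
  {"claw":0.085,"dx":0,"dy":0,"dz":0,"wx":0,"wy":0,"wz":-9.2},
  {"claw":0.085,"dx":0,"dy":0,"dz":0,"wx":0,"wy":0,"wz":0},
  {"claw":0.085,"dx":0,"dy":0,"dz":0,"wx":0,"wy":0,"wz":0},
], newtons=80)

```text
t: 2.22
eef_pos: [0.4611, -0.3306, 0.2561]
tool_rot: [-0.0, 0.743, 0.669, -0.0]
contact_force: [0.2, 0.1, -0.3]
gripper_width: 0.999
grasp_force: 0.0
```

Run:
```python
from h import *
delta([.461,-.3295,.129],-5.6); print(get_obs()['q'])
```

```text
t 2.23 pos [ 0.4611 -0.3306  0.2561] F [ 0.24  0.12 -0.34] shift [ 0.001  -0.0002  0.1271] turn [-0.02 -0.01 -0.43]
[ 0.7684      0.32120303 -0.3170366   1.80012178  0.11445717  1.03853432
  0.3030061 ]
```

Request:
drive_tool([
  {"claw":0.085,"dx":0.001,"dy":0,"dz":0.02,"wx":0,"wy":0,"wz":-0.4},
  {"claw":0.085,"dx":0,"dy":0,"dz":0.025,"wx":0,"wy":0,"wz":0},
  {"claw":0.085,"dx":0,"dy":0,"dz":0.025,"wx":0,"wy":0,"wz":0},
  {"claw":0.085,"dx":0,"dy":0,"dz":0.025,"wx":0,"wy":0,"wz":0},
  {"claw":0.085,"dx":0,"dy":0,"dz":0.02,"wx":0,"wy":0,"wz":0},
  {"claw":0.085,"dx":0,"dy":0,"dz":0.012,"wx":0,"wy":0,"wz":0},
  {"claw":0.085,"dx":0,"dy":0,"dz":0,"wx":0,"wy":0,"wz":0},
  {"claw":0.0,"dx":0,"dy":0,"dz":0,"wx":0,"wy":0,"wz":0},
  {"claw":0.0,"dx":0,"dy":0,"dz":0,"wx":0,"wy":0,"wz":0},
  {"claw":0.0,"dx":0,"dy":0,"dz":0,"wx":0,"wy":0,"wz":0},
  {"claw":0.0,"dx":0,"dy":0,"dz":0,"wx":0,"wy":0,"wz":0},
  {"claw":0.0,"dx":0,"dy":0,"dz":0,"wx":0,"wy":0,"wz":0},
  {"claw":0.0,"dx":0,"dy":0,"dz":0,"wx":0,"wy":0,"wz":0},
  {"claw":0.0,"dx":0,"dy":0,"dz":0,"wx":0,"wy":0,"wz":0},
], newtons=80)

```text
t: 3.98
eef_pos: [0.4616, -0.3298, 0.1299]
tool_rot: [0.0, 0.74, 0.673, -0.0]
contact_force: [-1.2, 0.6, 5.7]
gripper_width: 0.294
grasp_force: 78.9
```

Request:
drive_tool([
  {"claw":0.0,"dx":0,"dy":0,"dz":-0.01,"wx":0,"wy":0,"wz":0},
  {"claw":0.0,"dx":0,"dy":0,"dz":-0.02,"wx":0,"wy":0,"wz":0},
  {"claw":0.0,"dx":0,"dy":0,"dz":-0.03,"wx":0,"wy":0,"wz":0},
  {"claw":0.0,"dx":0,"dy":0,"dz":-0.03,"wx":0,"wy":0,"wz":0},
  {"claw":0.0,"dx":0,"dy":0,"dz":-0.03,"wx":0,"wy":0,"wz":0},
  {"claw":0.0,"dx":0,"dy":0,"dz":-0.03,"wx":0,"wy":0,"wz":0},
  {"claw":0.0,"dx":0.0415,"dy":0.004,"dz":0,"wx":0,"wy":0,"wz":0},
  {"claw":0.0,"dx":0.0415,"dy":0.004,"dz":0,"wx":0,"wy":0,"wz":0},
  {"claw":0.0,"dx":0.0415,"dy":0.004,"dz":0,"wx":0,"wy":0,"wz":0},
  {"claw":0.0,"dx":0.0415,"dy":0.004,"dz":0,"wx":0,"wy":0,"wz":0},
  {"claw":0.0,"dx":0.0415,"dy":0.004,"dz":0,"wx":0,"wy":0,"wz":0},
  {"claw":0.0,"dx":0.0415,"dy":0.004,"dz":0,"wx":0,"wy":0,"wz":0},
  {"claw":0.0,"dx":0.0415,"dy":0.004,"dz":0,"wx":0,"wy":0,"wz":0},
  {"claw":0.0,"dx":0.0415,"dy":0.004,"dz":0,"wx":0,"wy":0,"wz":0},
  {"claw":0.0,"dx":0,"dy":0,"dz":0,"wx":0,"wy":0,"wz":-5.5},
  {"claw":0.0,"dx":0,"dy":0,"dz":0,"wx":0,"wy":0,"wz":-5.5},
  {"claw":0.0,"dx":0,"dy":0,"dz":0,"wx":0,"wy":0,"wz":0},
  {"claw":0.0,"dx":0,"dy":0,"dz":0,"wx":0,"wy":0,"wz":0},
], newtons=80)

```text
t: 6.22
eef_pos: [0.5245, -0.0023, 0.2793]
tool_rot: [-0.0, 0.673, 0.74, -0.0]
contact_force: [-0.0, 0.6, -2.1]
gripper_width: 0.294
grasp_force: 78.8
```

```bash
cat >> h.py <<'E'
S0=np.array([.5415,.049]);YW=5.6;D=.1119
def stat(p):
    c,s=np.cos(np.radians(YW)),np.sin(np.radians(YW)); d=np.array(p[:2])-S0
    return np.array([c*d[0]+s*d[1],-s*d[0]+c*d[1],p[2]])
def world(x,y,z):
    c,s=np.cos(np.radians(YW)),np.sin(np.radians(YW)); return np.array([S0[0]+c*x-s*y,S0[1]+s*x+c*y,z])
def tip(o=None):
    """scraper origin in the station frame, from the hand pose"""
    o=o or get_obs(); q=o['tool_rot']; R=Ro.from_quat([q[1],q[2],q[3],q[0]])
    return stat(np.array(o['eef_pos'])+R.apply([0,0,D]))
def goto(x,y,z,tilt=40):
    t=np.radians(tilt); o=get_obs(); print('tip',tip(o).round(4),'q',np.round(o['q'],2)); delta(world(x-D*np.sin(t),y,z+D*np.cos(t)),YW,tilt,o)
E
python3 - <<'E'
from h import *
goto(.05,-.05,.105); goto(.05,-.05,.105,0)
p,d=read_camera('side'); cv2.imwrite('pics/side1.png',cv2.resize(p[60:320,150:450,::-1],(800,693))[:600])
E
```

```text
tip [-0.0219 -0.0494  0.1674] q [ 0.35  0.25 -0.55  1.86  0.15  1.07 -0.16]
t 6.22 pos [ 0.5245 -0.0023  0.2793] F [-0.03  0.61 -2.07] shift [-0.0006 -0.      0.0886] turn [-40.02   0.06  -0.16]
tip [-0.0219 -0.0494  0.1674] q [ 0.35  0.25 -0.55  1.86  0.15  1.07 -0.16]
t 6.22 pos [ 0.5245 -0.0023  0.2793] F [-0.03  0.61 -2.07] shift [-0.0004  0.0719  0.0624] turn [-0.02  0.   -0.17]
```

View pics/side1.png

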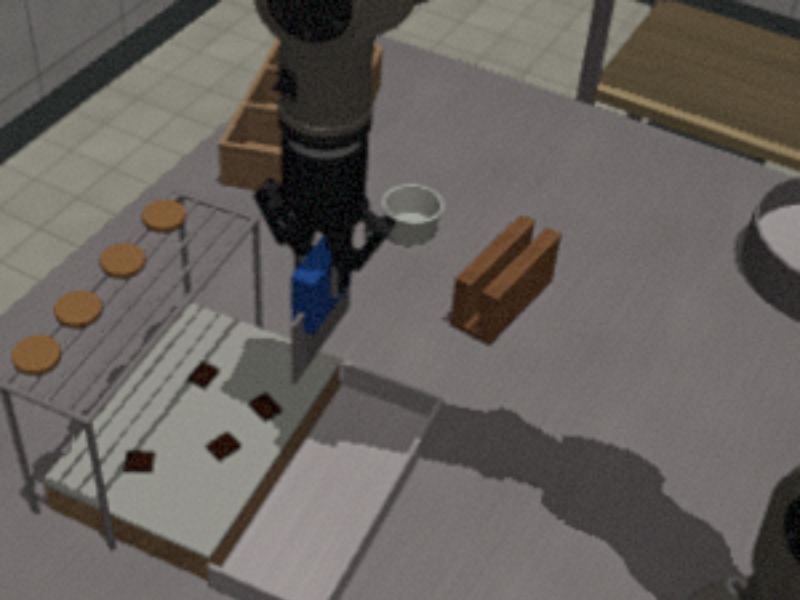

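Request:
drive_tool([
  {"claw":0.0,"dx":0,"dy":0,"dz":0,"wx":-10,"wy":0,"wz":-0.2},
  {"claw":0.0,"dx":0,"dy":0,"dz":0,"wx":-10,"wy":0,"wz":0},
  {"claw":0.0,"dx":0,"dy":0,"dz":0,"wx":-10,"wy":0,"wz":0},
  {"claw":0.0,"dx":0,"dy":0,"dz":0,"wx":-10,"wy":0,"wz":0},
  {"claw":0.0,"dx":0,"dy":-0.018,"dz":0.022,"wx":0,"wy":0,"wz":0},
  {"claw":0.0,"dx":0,"dy":-0.018,"dz":0.022,"wx":0,"wy":0,"wz":0},
  {"claw":0.0,"dx":0,"dy":-0.018,"dz":0.022,"wx":0,"wy":0,"wz":0},
  {"claw":0.0,"dx":0,"dy":-0.018,"dz":0.021,"wx":0,"wy":0,"wz":0},
  {"claw":0.0,"dx":0,"dy":0,"dz":0,"wx":0,"wy":0,"wz":0},
  {"claw":0.0,"dx":0,"dy":0,"dz":0,"wx":0,"wy":0,"wz":0},
], newtons=80)

```text
t: 7.52
eef_pos: [0.5179, -0.0109, 0.2321]
tool_rot: [0.22, 0.638, 0.704, 0.221]
contact_force: [0.5, -0.0, -3.1]
gripper_width: 0.293
grasp_force: 84.1
```

Run:
```python
from h import *
goto(.16,-.05,.08)
```

```text
tip [ 0.0369 -0.0604  0.1419] q [ 0.81  0.12 -0.96  2.33  0.91  0.17 -0.87]
t 7.53 pos [ 0.5179 -0.0109  0.2321] F [ 0.54 -0.01 -3.05] shift [0.0101 0.0554 0.1227] turn [-3.7   1.54  0.63]
```

```bash
cat > kin.py <<'E'
from h import *
from scipy.optimize import least_squares
import itertools
def rz(a): return Ro.from_euler('z',a)
def ry(a): return Ro.from_euler('y',a)
def fk(q,s,P):
    h,a,b,L,ea,eb,w,c7=P
    R=rz(s[0]*q[0]+0); p=np.array([0,0,h]); R=R*ry(s[1]*q[1])*rz(s[2]*q[2]); p=p+R.apply([ea,0,a])
    R=R*ry(s[3]*q[3]); p=p+R.apply([-eb,0,0]); R=R*rz(s[4]*q[4]); p=p+R.apply([0,0,b]); R=R*ry(s[5]*q[5]); p=p+R.apply([w,0,0]); R=R*rz(s[6]*q[6]+c7); return p+R.apply([0,0,L]),R
E
cat > fit.py <<'E'
from kin import *
o=get_obs()
dat=[([1.118,.478,.022,1.557,-.012,1.109,-.083],[.228,-.6348,.2554],[-.001,.985,.172,0]),
([.7684,.3212,-.317,1.8001,.1145,1.0385,.303],[.4611,-.3306,.2561],[0,.743,.669,0]),
([.35,.25,-.55,1.86,.15,1.07,-.16],[.5245,-.0023,.2793],[0,.673,.74,0]),
(o['q'],o['eef_pos'],o['tool_rot'])]
best=[]
for s in itertools.product([1,-1],repeat=7):
    if s[1]<0 : continue
    def f(P):
        r=[]
        for q,p,t in dat:
            pp,R=fk(q,s,P); T=Ro.from_quat([t[1],t[2],t[3],t[0]]); r+=list((pp-p)*5)+list((R.as_matrix()-T.as_matrix()).ravel())
        return np.array(r+list(np.array(P[4:7])*.02))
    for c in (1.57,-1.57,0.):
        z=least_squares(f,[.35,.45,.45,.25,0,0,0,c],max_nfev=60); best.append((z.cost,s,z.x))
best.sort(key=lambda b:b[0])
for b in best[:4]: print(round(b[0],5),b[1],b[2].round(3))
E
python3 fit.py
```

```text
0.06579 (-1, 1, -1, 1, -1, 1, -1) [-0.298  0.713  0.267  0.177  0.008  0.234  0.004  1.571]
0.06579 (-1, 1, -1, 1, -1, 1, -1) [-0.298  0.713  0.267  0.177  0.008  0.234  0.004  1.571]
0.06579 (-1, 1, -1, 1, -1, 1, -1) [-0.298  0.713  0.267  0.177  0.008  0.234  0.004  1.571]
0.77223 (-1, 1, -1, 1, 1, 1, 1) [-0.539  0.71   0.154  0.103  0.007  0.366 -0.035  1.47 ]
```

```bash
cat > kin.py <<'E'
from h import *
from scipy.optimize import least_squares
S=(-1,1,-1,1,-1,1,-1)
def fk(q,P):
    h,a,b,L,x1,y1,y2,y3,ea,eb,w=P
    q=np.array(q)*S; r=lambda ax,v:Ro.from_euler(ax,v)
    R=r('z',q[0]); p=R.apply([x1,0,h]); R=R*r('y',q[1]); p=p+R.apply([0,y1,0]); R=R*r('z',q[2]); p=p+R.apply([ea,0,a])
    R=R*r('y',q[3]); p=p+R.apply([-eb,y2,0]); R=R*r('z',q[4]); p=p+R.apply([0,0,b]); R=R*r('y',q[5]); p=p+R.apply([w,y3,0]); R=R*r('z',q[6]+np.pi/2); return p+R.apply([0,0,L]),R
E
cat > fit.py <<'E'
from kin import *
o=get_obs()
dat=[([1.118,.478,.022,1.557,-.012,1.109,-.083],[.228,-.6348,.2554],[-.001,.985,.172,0]),
([.7684,.3212,-.317,1.8001,.1145,1.0385,.303],[.4611,-.3306,.2561],[0,.743,.669,0]),
([.35,.25,-.55,1.86,.15,1.07,-.16],[.5245,-.0023,.2793],[0,.673,.74,0]),
(o['q'],o['eef_pos'],o['tool_rot'])]
p0=np.array([.35,.4,.4,.27,.05,0,0,0,0,0,0])
def f(P):
    r=[]
    for q,p,t in dat:
        pp,R=fk(q,P); r+=list((pp-p)*100)
    return np.array(r+list((P-p0)*.3*np.array([1,1,1,1,1,1,1,1,1,1,1])))
z=least_squares(f,p0); print(z.x.round(3)); np.save('P.npy',z.x)
for q,p,t in dat:
    pp,R=fk(q,z.x); T=Ro.from_quat([t[1],t[2],t[3],t[0]]); print((pp-p).round(4),np.degrees((R.inv()*T).magnitude()).round(2))
# wrist-centre probe and IK for the under-rack pose
lo=np.array([-2.96,-.34,-1.41,.24,-1.37,.17,-2.96]);hi=np.array([2.96,2.1,1.46,2.44,4.51,1.92,2.96])
def tgt(x,y,zz,tilt):
    t=np.radians(tilt);c,s=np.cos(np.radians(YW)),np.sin(np.radians(YW))
    return world(x-D*np.sin(t),y,zz+D*np.cos(t)),Ro.from_matrix(np.array([[-s,c,0],[c,s,0],[0,0,-1]]))*Ro.from_euler('x',-tilt,degrees=True)
rng=np.random.default_rng(0)
for X in [(.16,-.05,.045,40),(.16,.06,.045,40),(.09,-.05,.045,40),(.01,-.05,.045,20),(.05,-.05,.08,40)]:
    p,T=tgt(*X);sol=[]
    for i in range(30):
        q0=np.clip(np.array(o['q'])+rng.normal(0,.6,7),lo+.02,hi-.02)
        g=least_squares(lambda q:np.r_[(fk(q,z.x)[0]-p)*10,(fk(q,z.x)[1].inv()*T).as_rotvec()*3,(q-o['q'])*1e-3],q0,bounds=(lo,hi))
        if g.cost<1e-4: sol.append((np.abs(g.x-o['q']).max(),g.x))
    sol.sort(key=lambda a:a[0]); print(X,len(sol)); [print('  ',v.round(2)) for _,v in sol[:3]]
E
python3 fit.py
```

```text
[ 0.321  0.516  0.519  0.279  0.019 -0.036  0.023 -0.049 -0.023 -0.025
  0.016]
[0.0001 0.0001 0.0002] 0.05
[-0.0001 -0.0003 -0.0005] 0.04
[-0.0001  0.0002  0.0003] 0.25
[-0. -0.  0.] 0.0
(0.16, -0.05, 0.045, 40) 28
   [ 0.85  0.89 -1.05  2.19  2.21  0.62 -1.71]
   [ 0.85  0.89 -1.05  2.19  2.21  0.62 -1.71]
   [ 0.85  0.89 -1.05  2.19  2.21  0.62 -1.71]
(0.16, 0.06, 0.045, 40) 28
   [ 0.56  0.82 -0.98  2.19  2.16  0.7  -1.92]
   [ 0.56  0.82 -0.98  2.19  2.16  0.7  -1.92]
   [ 0.56  0.82 -0.98  2.19  2.16  0.7  -1.92]
(0.09, -0.05, 0.045, 40) 29
   [ 0.97  0.9  -1.12  2.33  2.29  0.68 -1.76]
   [ 0.97  0.9  -1.12  2.33  2.29  0.68 -1.76]
   [ 0.97  0.9  -1.12  2.33  2.29  0.68 -1.76]
(0.01, -0.05, 0.045, 20) 30
   [ 0.69  0.42 -0.92  2.21  0.88  0.44 -0.79]
   [ 0.69  0.42 -0.92  2.21  0.88  0.44 -0.79]
   [ 0.69  0.42 -0.92  2.21  0.88  0.44 -0.79]
(0.05, -0.05, 0.08, 40) 26
   [ 1.08  0.77 -1.22  2.4   2.19  0.61 -1.74]
   [ 1.08  0.77 -1.22  2.4   2.19  0.61 -1.74]
   [ 1.08  0.77 -1.22  2.4   2.19  0.61 -1.74]
```

Run:
```python
from h import *
goto(.09,-.05,.085)
```

```text
tip [ 0.0369 -0.0604  0.1419] q [ 0.81  0.12 -0.96  2.33  0.91  0.17 -0.87]
t 7.53 pos [ 0.5179 -0.0109  0.2321] F [ 0.54 -0.01 -3.05] shift [0.0094 0.0019 0.0773] turn [-3.7   1.54  0.63]
```

Request:
drive_tool([
  {"claw":0.0,"dx":0.001,"dy":0,"dz":0.008,"wx":0,"wy":0,"wz":0},
  {"claw":0.0,"dx":0.001,"dy":0,"dz":0.01,"wx":-0.4,"wy":0.2,"wz":0.1},
  {"claw":0.0,"dx":0.001,"dy":0,"dz":0.01,"wx":-0.6,"wy":0.3,"wz":0.1},
  {"claw":0.0,"dx":0.001,"dy":0,"dz":0.01,"wx":-0.6,"wy":0.3,"wz":0.1},
  {"claw":0.0,"dx":0.001,"dy":0,"dz":0.01,"wx":-0.6,"wy":0.3,"wz":0.1},
  {"claw":0.0,"dx":0.002,"dy":0,"dz":0.01,"wx":-0.6,"wy":0.2,"wz":0.1},
  {"claw":0.0,"dx":0.002,"dy":0.001,"dz":0.01,"wx":-0.6,"wy":0.2,"wz":0.1},
  {"claw":0.0,"dx":0,"dy":0.001,"dz":0.008,"wx":-0.3,"wy":0,"wz":0},
], newtons=80)

```text
t: 8.52
eef_pos: [0.5653, 0.0013, 0.1727]
tool_rot: [0.23, 0.631, 0.696, 0.253]
contact_force: [-0.2, 0.5, -2.1]
gripper_width: 0.293
grasp_force: 84.1
```

Run:
```python
from h import *
goto(.09,-.05,.085)
```

```text
tip [ 0.0909 -0.05    0.087 ] q [ 0.73  0.39 -0.97  2.32  2.01  0.34 -1.89]
t 8.53 pos [0.5653 0.0013 0.1727] F [-0.24  0.47 -2.1 ] shift [-0.0002 -0.002   0.0009] turn [-0.03  0.08  0.02]
```

Request:
drive_tool([
  {"claw":0.0,"dx":0,"dy":-0.0067,"dz":0.008,"wx":0,"wy":0,"wz":0},
  {"claw":0.0,"dx":0,"dy":-0.0067,"dz":0.008,"wx":0,"wy":0,"wz":0},
  {"claw":0.0,"dx":0,"dy":0.0089,"dz":0.0074,"wx":0,"wy":0,"wz":0},
  {"claw":0.0,"dx":0,"dy":0.0089,"dz":0.0074,"wx":0,"wy":0,"wz":0},
  {"claw":0.0,"dx":0,"dy":0.0089,"dz":0.0074,"wx":0,"wy":0,"wz":0},
  {"claw":0.0,"dx":0,"dy":0.0089,"dz":0.0074,"wx":0,"wy":0,"wz":0},
  {"claw":0.0,"dx":0,"dy":0.0089,"dz":0.0074,"wx":0,"wy":0,"wz":0},
  {"claw":0.0,"dx":0,"dy":0.0089,"dz":0.0074,"wx":0,"wy":0,"wz":0},
  {"claw":0.0,"dx":0,"dy":0,"dz":0,"wx":0,"wy":0,"wz":0},
  {"claw":0.0,"dx":0,"dy":0,"dz":0,"wx":0,"wy":0,"wz":0},
], newtons=80)

```text
t: 9.78
eef_pos: [0.6336, 0.0083, 0.1518]
tool_rot: [0.23, 0.631, 0.697, 0.253]
contact_force: [0.1, -0.8, -3.3]
gripper_width: 0.297
grasp_force: 84.0
```

Run:
```python
from h import *
goto(.16,-.05,.05)
p,d=read_camera('side'); cv2.imwrite('pics/side2.png',cv2.resize(p[120:300,150:390,::-1],(800,600)))
```

```text
tip [ 0.1595 -0.0495  0.066 ] q [ 0.61  0.52 -0.88  2.19  1.96  0.39 -1.8 ]
t 9.78 pos [0.6336 0.0083 0.1518] F [ 0.08 -0.82 -3.33] shift [-0.0005 -0.01    0.0126] turn [-0.05  0.04  0.07]
```

View pics/side2.png

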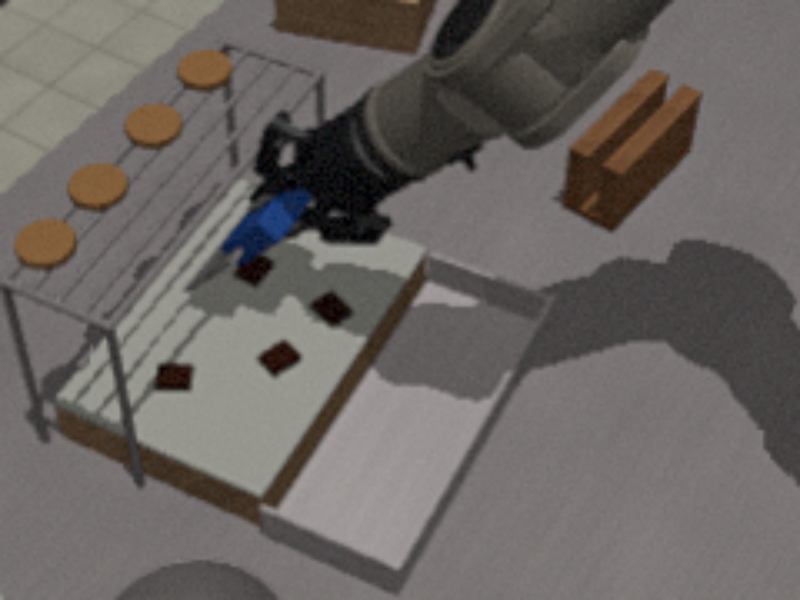

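Request:
drive_tool([
  {"claw":0.0,"dx":0,"dy":-0.0032,"dz":0.0038,"wx":0,"wy":0,"wz":0},
  {"claw":0.0,"dx":0,"dy":-0.0032,"dz":0.0038,"wx":0,"wy":0,"wz":0},
  {"claw":0.0,"dx":0,"dy":-0.0032,"dz":0.0038,"wx":0,"wy":0,"wz":0},
  {"claw":0.0,"dx":0,"dy":0,"dz":0,"wx":0,"wy":0,"wz":0},
  {"claw":0.0,"dx":0,"dy":0,"dz":0,"wx":0,"wy":0,"wz":0},
], newtons=80)

```text
t: 10.45
eef_pos: [0.634, 0.0082, 0.1371]
tool_rot: [0.23, 0.631, 0.696, 0.253]
contact_force: [-0.3, 0.4, -2.2]
gripper_width: 0.288
grasp_force: 84.0
```

Request:
drive_tool([
  {"claw":0.0,"dx":0,"dy":-0.0006,"dz":0.0008,"wx":0,"wy":0,"wz":0},
  {"claw":0.0,"dx":0,"dy":-0.0006,"dz":0.0008,"wx":0,"wy":0,"wz":0},
  {"claw":0.0,"dx":0,"dy":0,"dz":0,"wx":0,"wy":0,"wz":0},
])

```text
t: 10.82
eef_pos: [0.634, 0.0082, 0.1351]
tool_rot: [0.23, 0.631, 0.696, 0.253]
contact_force: [0.3, 0.9, -3.0]
gripper_width: 0.295
grasp_force: 84.0
```

Run:
```python
from h import *
goto(.16,-.05,.05)
```

```text
tip [ 0.16   -0.0497  0.0494] q [ 0.62  0.57 -0.9   2.2   2.03  0.43 -1.84]
t 10.82 pos [0.634  0.0082 0.1351] F [ 0.3   0.91 -2.97] shift [-0.0004  0.0004 -0.0005] turn [-0.02  0.04  0.06]
```

Request:
drive_tool([
  {"claw":0.0,"dx":0,"dy":-0.0006,"dz":0.0008,"wx":0,"wy":0,"wz":0},
  {"claw":0.0,"dx":0,"dy":-0.0006,"dz":0.0008,"wx":0,"wy":0,"wz":0},
  {"claw":0.0,"dx":0,"dy":0,"dz":0,"wx":0,"wy":0,"wz":0},
])

```text
t: 11.2
eef_pos: [0.634, 0.0082, 0.133]
tool_rot: [0.23, 0.631, 0.696, 0.253]
contact_force: [-0.2, -0.1, -2.5]
gripper_width: 0.295
grasp_force: 84.0
```

Request:
drive_tool([
  {"claw":0.0,"dx":0,"dy":-0.0006,"dz":0.0008,"wx":0,"wy":0,"wz":0},
  {"claw":0.0,"dx":0,"dy":0,"dz":0,"wx":0,"wy":0,"wz":0},
])

```text
t: 11.45
eef_pos: [0.6341, 0.0082, 0.1321]
tool_rot: [0.23, 0.631, 0.696, 0.253]
contact_force: [-0.5, 1.0, -2.2]
gripper_width: 0.292
grasp_force: 84.0
```

Request:
drive_tool([
  {"claw":0.0,"dx":0,"dy":-0.0006,"dz":0.0008,"wx":0,"wy":0,"wz":0},
  {"claw":0.0,"dx":0,"dy":0,"dz":0,"wx":0,"wy":0,"wz":0},
])

```text
t: 11.7
eef_pos: [0.6343, 0.0082, 0.1312]
tool_rot: [0.23, 0.631, 0.696, 0.253]
contact_force: [-1.1, -0.1, -1.6]
gripper_width: 0.295
grasp_force: 84.5
```

Request:
drive_tool([
  {"claw":0.0,"dx":0,"dy":-0.0006,"dz":0.0008,"wx":0,"wy":0,"wz":0},
  {"claw":0.0,"dx":0,"dy":0,"dz":0,"wx":0,"wy":0,"wz":0},
])

```text
t: 11.95
eef_pos: [0.6346, 0.0084, 0.1309]
tool_rot: [0.231, 0.631, 0.696, 0.253]
contact_force: [-5.9, -0.5, 5.5]
gripper_width: 0.296
grasp_force: 85.8
```

Request:
drive_tool([
  {"claw":0.0,"dx":0,"dy":-0.0006,"dz":0.0008,"wx":0,"wy":0,"wz":0},
  {"claw":0.0,"dx":0,"dy":0,"dz":0,"wx":0,"wy":0,"wz":0},
])

```text
t: 12.2
eef_pos: [0.6349, 0.0085, 0.1307]
tool_rot: [0.231, 0.63, 0.696, 0.253]
contact_force: [-9.4, -2.5, 13.0]
gripper_width: 0.292
grasp_force: 86.8
```

Request:
drive_tool([
  {"claw":0.0,"dx":0,"dy":0.0005,"dz":-0.0006,"wx":0,"wy":0,"wz":0},
  {"claw":0.0,"dx":0,"dy":-0.00307,"dz":-0.00257,"wx":0,"wy":0,"wz":0},
  {"claw":0.0,"dx":0,"dy":-0.0046,"dz":-0.00386,"wx":0,"wy":0,"wz":0},
  {"claw":0.0,"dx":0,"dy":-0.0046,"dz":-0.00386,"wx":0,"wy":0,"wz":0},
])

```text
t: 12.7
eef_pos: [0.619, 0.0067, 0.1308]
tool_rot: [0.231, 0.631, 0.696, 0.253]
contact_force: [3.7, 0.3, 1.8]
gripper_width: 0.294
grasp_force: 84.3
```

Request:
drive_tool([
  {"claw":0.0,"dx":0,"dy":-0.0046,"dz":-0.00386,"wx":0,"wy":0,"wz":0},
  {"claw":0.0,"dx":0,"dy":-0.0046,"dz":-0.00386,"wx":0,"wy":0,"wz":0},
])

```text
t: 12.95
eef_pos: [0.6069, 0.0055, 0.1307]
tool_rot: [0.231, 0.631, 0.696, 0.253]
contact_force: [4.2, 0.9, 3.1]
gripper_width: 0.296
grasp_force: 84.3
```

Run:
```python
from h import *
goto(.09,-.05,.0454)
```

```text
tip [ 0.1329 -0.0498  0.0451] q [ 0.67  0.57 -0.94  2.26  2.1   0.46 -1.91]
t 12.95 pos [0.6069 0.0055 0.1307] F [4.16 0.94 3.1 ] shift [-0.0003 -0.0324 -0.0279] turn [0.08 0.07 0.08]
```

Request:
drive_tool([
  {"claw":0.0,"dx":0,"dy":-0.0046,"dz":-0.00386,"wx":0,"wy":0,"wz":0},
  {"claw":0.0,"dx":0,"dy":-0.0046,"dz":-0.00386,"wx":0,"wy":0,"wz":0},
  {"claw":0.0,"dx":0,"dy":-0.0046,"dz":-0.00386,"wx":0,"wy":0,"wz":0},
  {"claw":0.0,"dx":0,"dy":-0.0046,"dz":-0.00386,"wx":0,"wy":0,"wz":0},
])

```text
t: 13.45
eef_pos: [0.5829, 0.0031, 0.1306]
tool_rot: [0.231, 0.631, 0.696, 0.253]
contact_force: [5.0, 0.4, 4.4]
gripper_width: 0.288
grasp_force: 84.3
```

Request:
drive_tool([
  {"claw":0.0,"dx":0,"dy":-0.0046,"dz":-0.00386,"wx":0,"wy":0,"wz":0},
  {"claw":0.0,"dx":0,"dy":-0.0046,"dz":-0.00386,"wx":0,"wy":0,"wz":0},
  {"claw":0.0,"dx":0,"dy":-0.0046,"dz":-0.00386,"wx":0,"wy":0,"wz":0},
  {"claw":0.0,"dx":0,"dy":-0.0046,"dz":-0.00386,"wx":0,"wy":0,"wz":0},
])

```text
t: 13.95
eef_pos: [0.5591, 0.0007, 0.1306]
tool_rot: [0.231, 0.631, 0.696, 0.253]
contact_force: [4.5, 0.3, 5.2]
gripper_width: 0.294
grasp_force: 84.3
```

Run:
```python
from h import *
goto(.04,-.05,.0454)
```

```text
tip [ 0.0848 -0.0499  0.045 ] q [ 0.75  0.54 -1.01  2.36  2.17  0.49 -1.99]
t 13.95 pos [0.5591 0.0007 0.1306] F [4.49 0.29 5.15] shift [-0.0003 -0.0339 -0.0292] turn [0.08 0.08 0.08]
```

```bash
cat > path.py <<'E'
from kin import *
import sys
P=np.load('P.npy'); o=get_obs(); q=np.array(o['q']); Le=.106
def chain(E0x,E1x,th0,th1,n):
    """rows (dy,dz,wx) keeping the edge at constant height; check joints by least-norm IK"""
    global q
    th=np.radians(np.linspace(th0,th1,n+1)); ex=np.linspace(E0x,E1x,n+1)
    tc=np.c_[ex-Le*np.sin(th),Le*np.cos(th)]; out=[]
    for i in range(n):
        d=tc[i+1]-tc[i]; t=th[i]; out.append((d@[np.cos(t),np.sin(t)],d@[np.sin(t),-np.cos(t)],np.degrees(th[i]-th[i+1])))
    p,R=fk(q,P)
    for k,(dy,dz,wx) in enumerate(out):
        p=p+R.apply([0,dy,dz]); R=R*Ro.from_euler('x',wx,degrees=True); q1=q
        q=least_squares(lambda v:np.r_[(fk(v,P)[0]-p)*100,(fk(v,P)[1].inv()*R).as_rotvec()*30,(v-q1)*.05],q).x
        if k%4==3: print(k,q.round(2),'dq',np.abs(q-q1).max().round(3))
    print(np.round(out,5).tolist())
E
python3 - <<'E'
from path import *
chain(.081,.003,40,14,26)
E
```

```text
3 [ 0.7   0.44 -0.98  2.34  1.89  0.39 -1.81] dq 0.08
7 [ 0.7   0.41 -1.03  2.31  1.54  0.4  -1.5 ] dq 0.083
11 [ 0.76  0.45 -1.14  2.26  1.3   0.49 -1.27] dq 0.046
15 [ 0.8   0.51 -1.22  2.22  1.16  0.6  -1.14] dq 0.029
19 [ 0.82  0.55 -1.27  2.18  1.07  0.7  -1.04] dq 0.024
23 [ 0.82  0.59 -1.31  2.14  1.    0.79 -0.97] dq 0.022
[[-0.00045, -0.00191, 1.0], [-0.00048, -0.00187, 1.0], [-0.00051, -0.00183, 1.0], [-0.00055, -0.00179, 1.0], [-0.00058, -0.00175, 1.0], [-0.00061, -0.0017, 1.0], [-0.00064, -0.00166, 1.0], [-0.00067, -0.00162, 1.0], [-0.00069, -0.00157, 1.0], [-0.00072, -0.00153, 1.0], [-0.00075, -0.00148, 1.0], [-0.00077, -0.00144, 1.0], [-0.0008, -0.00139, 1.0], [-0.00082, -0.00135, 1.0], [-0.00085, -0.0013, 1.0], [-0.00087, -0.00125, 1.0], [-0.00089, -0.0012, 1.0], [-0.00091, -0.00116, 1.0], [-0.00093, -0.00111, 1.0], [-0.00095, -0.00106, 1.0], [-0.00097, -0.00101, 1.0], [-0.00099, -0.00096, 1.0], [-0.001, -0.00091, 1.0], [-0.00102, -0.00086, 1.0], [-0.00103, -0.00081, 1.0], [-0.00105, -0.00076, 1.0]]
```

Request:
drive_tool([
  {"claw":0.0,"dx":0,"dy":-0.00045,"dz":-0.00191,"wx":1,"wy":0,"wz":0},
  {"claw":0.0,"dx":0,"dy":-0.00048,"dz":-0.00187,"wx":1,"wy":0,"wz":0},
  {"claw":0.0,"dx":0,"dy":-0.00051,"dz":-0.00183,"wx":1,"wy":0,"wz":0},
  {"claw":0.0,"dx":0,"dy":-0.00055,"dz":-0.00179,"wx":1,"wy":0,"wz":0},
])

```text
t: 14.45
eef_pos: [0.553, 0.0002, 0.1351]
tool_rot: [0.208, 0.639, 0.705, 0.229]
contact_force: [5.3, -0.5, 3.7]
gripper_width: 0.294
grasp_force: 84.6
```

Request:
drive_tool([
  {"claw":0.0,"dx":0,"dy":-0.00058,"dz":-0.00175,"wx":1,"wy":0,"wz":0},
  {"claw":0.0,"dx":0,"dy":-0.00061,"dz":-0.0017,"wx":1,"wy":0,"wz":0},
  {"claw":0.0,"dx":0,"dy":-0.00064,"dz":-0.00166,"wx":1,"wy":0,"wz":0},
  {"claw":0.0,"dx":0,"dy":-0.00067,"dz":-0.00162,"wx":1,"wy":0,"wz":0},
])

```text
t: 14.95
eef_pos: [0.5469, -0.0003, 0.1391]
tool_rot: [0.185, 0.646, 0.712, 0.204]
contact_force: [5.2, 0.4, 3.7]
gripper_width: 0.29
grasp_force: 84.6
```

Run:
```python
from h import *
goto(.061,-.05,.0454,32)
```

```text
tip [ 0.0599 -0.0497  0.0442] q [ 0.56  0.38 -0.77  2.31  1.65  0.26 -1.58]
t 14.95 pos [ 5.469e-01 -3.000e-04  1.391e-01] F [5.24 0.37 3.71] shift [-0.0004  0.0015 -0.0004] turn [0.   0.03 0.02]
```

Request:
drive_tool([
  {"claw":0.0,"dx":0,"dy":-0.00069,"dz":-0.00157,"wx":1,"wy":0,"wz":0},
  {"claw":0.0,"dx":0,"dy":-0.00072,"dz":-0.00153,"wx":1,"wy":0,"wz":0},
  {"claw":0.0,"dx":0,"dy":-0.00075,"dz":-0.00148,"wx":1,"wy":0,"wz":0},
  {"claw":0.0,"dx":0,"dy":-0.00077,"dz":-0.00144,"wx":1,"wy":0,"wz":0},
  {"claw":0.0,"dx":0,"dy":-0.0008,"dz":-0.00139,"wx":1,"wy":0,"wz":0},
])

```text
t: 15.58
eef_pos: [0.5399, -0.0005, 0.1435]
tool_rot: [0.157, 0.653, 0.72, 0.173]
contact_force: [3.7, -0.7, 4.1]
gripper_width: 0.298
grasp_force: 84.4
```

Request:
drive_tool([
  {"claw":0.0,"dx":0,"dy":-0.00082,"dz":-0.00135,"wx":1,"wy":0,"wz":0},
  {"claw":0.0,"dx":0,"dy":-0.00085,"dz":-0.0013,"wx":1,"wy":0,"wz":0},
  {"claw":0.0,"dx":0,"dy":-0.00087,"dz":-0.00125,"wx":1,"wy":0,"wz":0},
  {"claw":0.0,"dx":0,"dy":-0.00089,"dz":-0.0012,"wx":1,"wy":0,"wz":0},
  {"claw":0.0,"dx":0,"dy":-0.00091,"dz":-0.00116,"wx":1,"wy":0,"wz":0},
])

```text
t: 16.2
eef_pos: [0.5333, -0.0012, 0.1472]
tool_rot: [0.128, 0.659, 0.727, 0.142]
contact_force: [4.5, 0.9, 3.6]
gripper_width: 0.293
grasp_force: 84.3
```

Run:
```python
from h import *
goto(.03,-.05,.0454,22)
p,d=read_camera('side'); cv2.imwrite('pics/side3.png',cv2.resize(p[120:300,150:390,::-1],(800,600)))
```

```text
tip [ 0.0289 -0.0491  0.0434] q [ 0.68  0.4  -0.93  2.21  0.91  0.43 -0.84]
t 16.2 pos [ 0.5333 -0.0012  0.1472] F [4.54 0.91 3.58] shift [-0.0009  0.0018 -0.0014] turn [ 0.02 -0.04  0.03]
```

View pics/side3.png

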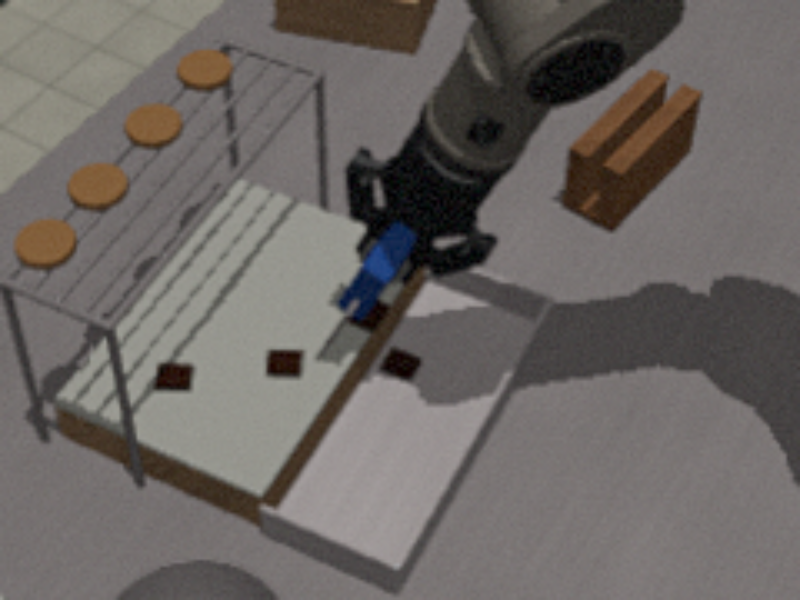

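Request:
drive_tool([
  {"claw":0.0,"dx":0,"dy":-0.00093,"dz":-0.00111,"wx":1,"wy":0,"wz":0},
  {"claw":0.0,"dx":0,"dy":-0.00095,"dz":-0.00106,"wx":1,"wy":0,"wz":0},
  {"claw":0.0,"dx":0,"dy":-0.00097,"dz":-0.00101,"wx":1,"wy":0,"wz":0},
  {"claw":0.0,"dx":0,"dy":-0.00099,"dz":-0.00096,"wx":1,"wy":0,"wz":0},
])

```text
t: 16.75
eef_pos: [0.5281, -0.0021, 0.1496]
tool_rot: [0.105, 0.663, 0.732, 0.115]
contact_force: [4.7, -0.3, 3.5]
gripper_width: 0.297
grasp_force: 84.6
```

Request:
drive_tool([
  {"claw":0.0,"dx":0,"dy":-0.001,"dz":-0.00091,"wx":1,"wy":0,"wz":0},
  {"claw":0.0,"dx":0,"dy":-0.00102,"dz":-0.00086,"wx":1,"wy":0,"wz":0},
  {"claw":0.0,"dx":0,"dy":-0.00103,"dz":-0.00081,"wx":1,"wy":0,"wz":0},
  {"claw":0.0,"dx":0,"dy":-0.00105,"dz":-0.00076,"wx":1,"wy":0,"wz":0},
])

```text
t: 17.25
eef_pos: [0.5231, -0.0027, 0.1516]
tool_rot: [0.082, 0.667, 0.736, 0.089]
contact_force: [3.9, 1.2, 4.5]
gripper_width: 0.293
grasp_force: 84.6
```

Run:
```python
from h import *
goto(.0,-.05,.05,14)
p,d=read_camera('side'); cv2.imwrite('pics/side4.png',cv2.resize(p[120:300,150:390,::-1],(800,600)))
```

```text
tip [ 0.0035 -0.0498  0.0429] q [ 0.73  0.46 -1.02  2.13  0.73  0.63 -0.67]
t 17.25 pos [ 0.5231 -0.0027  0.1516] F [3.95 1.24 4.54] shift [-0.0004 -0.0019 -0.0077] turn [-0.1   0.07  0.03]
```

View pics/side4.png

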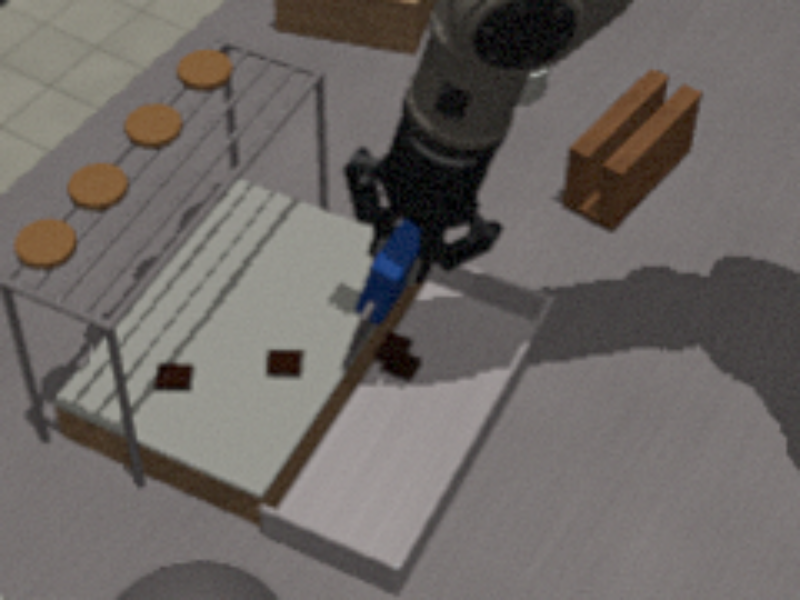

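Run:
```python
from h import *
for n in('side','top'):
    p,d=read_camera(n); dk=(p.max(2)<70)
    if n=='side': dk=(p.max(2)<62)&(p[...,0]>p[...,2].astype(int)+8)
    nl,l,s,c=cv2.connectedComponentsWithStats(dk.astype(np.uint8))
    for i in range(1,nl):
        if 40<s[i,4]<260:
            v=onplane(n,[c[i]],.0545)[0]; q=stat(v)
            if -.15<q[0]<.16 and abs(q[1])<.16:
                yx,xx=np.nonzero(l==i); w=onplane(n,np.c_[xx,yx],.059); r=np.array([stat(a) for a in w]); print(n,c[i].round(1),s[i,4],q.round(3),'ext x',r[:,0].min().round(3),r[:,0].max().round(3),'y',r[:,1].min().round(3),r[:,1].max().round(3))
```

```text
side [265.9 223.6] 210 [-0.023 -0.026  0.054] ext x -0.055 -0.005 y -0.102 0.035
side [234.7 228.2] 65 [0.047 0.029 0.055] ext x 0.03 0.06 y 0.019 0.046
side [201.7 232.7] 65 [0.121 0.084 0.054] ext x 0.104 0.133 y 0.074 0.101
top [201.6 153. ] 89 [0.122 0.083 0.054] ext x 0.105 0.135 y 0.068 0.097
top [224.3 178.4] 88 [0.048 0.027 0.054] ext x 0.032 0.064 y 0.011 0.04
```

Request:
drive_tool([
  {"claw":0.0,"dx":0,"dy":0.002,"dz":-0.008,"wx":0,"wy":0,"wz":0},
  {"claw":0.0,"dx":0,"dy":0.003,"dz":-0.012,"wx":0,"wy":0,"wz":0},
  {"claw":0.0,"dx":0,"dy":0.003,"dz":-0.012,"wx":0,"wy":0,"wz":0},
  {"claw":0.0,"dx":0,"dy":0.002,"dz":-0.008,"wx":0,"wy":0,"wz":0},
  {"claw":0.0,"dx":0,"dy":0,"dz":0,"wx":0,"wy":0,"wz":0},
])

```text
t: 18.02
eef_pos: [0.5236, -0.0028, 0.1936]
tool_rot: [0.083, 0.667, 0.735, 0.09]
contact_force: [-0.9, 0.5, -2.0]
gripper_width: 0.293
grasp_force: 84.2
```

Request:
drive_tool([
  {"claw":0.0,"dx":0.018,"dy":0,"dz":0,"wx":0,"wy":0,"wz":0},
  {"claw":0.0,"dx":0.018,"dy":0,"dz":0,"wx":0,"wy":0,"wz":0},
  {"claw":0.0,"dx":0.018,"dy":0,"dz":0,"wx":0,"wy":0,"wz":0},
  {"claw":0.0,"dx":0.018,"dy":0,"dz":0,"wx":0,"wy":0,"wz":0},
  {"claw":0.0,"dx":0.018,"dy":0,"dz":0,"wx":0,"wy":0,"wz":0},
  {"claw":0.0,"dx":0.018,"dy":0,"dz":0,"wx":0,"wy":0,"wz":0},
  {"claw":0.0,"dx":0,"dy":0,"dz":0,"wx":0,"wy":0,"wz":0},
])

```text
t: 18.9
eef_pos: [0.5124, 0.1063, 0.1926]
tool_rot: [0.082, 0.666, 0.736, 0.09]
contact_force: [0.1, -0.6, -2.9]
gripper_width: 0.293
grasp_force: 84.1
```

Run:
```python
from path import *
goto(.1,.058,.085)
chain(.003,.1,14,40,13)
```

```text
tip [0.0036 0.0598 0.0841] q [ 0.56  0.39 -1.08  2.09  0.67  0.73 -0.83]
t 18.9 pos [0.5124 0.1063 0.1926] F [ 0.09 -0.61 -2.86] shift [-0.002   0.0447  0.0337] turn [-26.03  -0.04   0.19]
3 [ 0.49  0.33 -0.99  2.16  0.82  0.55 -0.98] dq 0.045
7 [ 0.34  0.28 -0.78  2.25  1.13  0.37 -1.29] dq 0.111
11 [ 0.35  0.34 -0.72  2.33  1.93  0.34 -2.  ] dq 0.202
[[0.00354, 0.00187, -2.0], [0.00347, 0.00212, -2.0], [0.0034, 0.00237, -2.0], [0.00331, 0.00262, -2.0], [0.00322, 0.00286, -2.0], [0.00312, 0.0031, -2.0], [0.00301, 0.00334, -2.0], [0.00289, 0.00357, -2.0], [0.00276, 0.0038, -2.0], [0.00263, 0.00402, -2.0], [0.00249, 0.00424, -2.0], [0.00234, 0.00445, -2.0], [0.00218, 0.00466, -2.0]]
```

Request:
drive_tool([
  {"claw":0.0,"dx":0,"dy":0.00354,"dz":0.00187,"wx":-2,"wy":0,"wz":0},
  {"claw":0.0,"dx":-0.0005,"dy":0.00347,"dz":0.00212,"wx":-2,"wy":0,"wz":0},
  {"claw":0.0,"dx":-0.0005,"dy":0.0034,"dz":0.00237,"wx":-2,"wy":0,"wz":0},
  {"claw":0.0,"dx":-0.0005,"dy":0.00331,"dz":0.00262,"wx":-2,"wy":0,"wz":0},
  {"claw":0.0,"dx":-0.0005,"dy":0.00322,"dz":0.00286,"wx":-2,"wy":0,"wz":0},
  {"claw":0.0,"dx":0,"dy":0.00312,"dz":0.0031,"wx":-2,"wy":0,"wz":0},
  {"claw":0.0,"dx":0,"dy":0.00301,"dz":0.00334,"wx":-2,"wy":0,"wz":0},
  {"claw":0.0,"dx":0,"dy":0.00289,"dz":0.00357,"wx":-2,"wy":0,"wz":0},
  {"claw":0.0,"dx":0,"dy":0.00276,"dz":0.0038,"wx":-2,"wy":0,"wz":0},
  {"claw":0.0,"dx":0,"dy":0.00263,"dz":0.00402,"wx":-2,"wy":0,"wz":0},
  {"claw":0.0,"dx":0,"dy":0.00249,"dz":0.00424,"wx":-2,"wy":0,"wz":0},
  {"claw":0.0,"dx":0,"dy":0.00234,"dz":0.00445,"wx":-2,"wy":0,"wz":0},
  {"claw":0.0,"dx":0,"dy":0.00218,"dz":0.00466,"wx":-2,"wy":0,"wz":0},
  {"claw":0.0,"dx":0,"dy":0,"dz":0,"wx":0,"wy":0,"wz":0},
  {"claw":0.0,"dx":0,"dy":0,"dz":0,"wx":0,"wy":0,"wz":0},
])

```text
t: 20.78
eef_pos: [0.5672, 0.1076, 0.1709]
tool_rot: [0.23, 0.631, 0.696, 0.252]
contact_force: [0.2, -0.2, -2.5]
gripper_width: 0.294
grasp_force: 84.1
```

Run:
```python
from h import *
goto(.1,.058,.065)
```

```text
tip [0.1031 0.0556 0.0851] q [ 0.3   0.36 -0.79  2.31  1.88  0.45 -2.02]
t 20.77 pos [0.5672 0.1076 0.1709] F [ 0.24 -0.2  -2.48] shift [ 0.0022 -0.0154  0.0134] turn [-0.08  0.08  0.02]
```

Request:
drive_tool([
  {"claw":0.0,"dx":0.0012,"dy":-0.0064,"dz":0.0076,"wx":0,"wy":0,"wz":0},
  {"claw":0.0,"dx":0.0012,"dy":-0.0064,"dz":0.0076,"wx":0,"wy":0,"wz":0},
  {"claw":0.0,"dx":0,"dy":0.00715,"dz":0.006,"wx":0,"wy":0,"wz":0},
  {"claw":0.0,"dx":0,"dy":0.00715,"dz":0.006,"wx":0,"wy":0,"wz":0},
  {"claw":0.0,"dx":0,"dy":0.00715,"dz":0.006,"wx":0,"wy":0,"wz":0},
  {"claw":0.0,"dx":0,"dy":0.00715,"dz":0.006,"wx":0,"wy":0,"wz":0},
  {"claw":0.0,"dx":0,"dy":0.00715,"dz":0.006,"wx":0,"wy":0,"wz":0},
  {"claw":0.0,"dx":0,"dy":0.00715,"dz":0.006,"wx":0,"wy":0,"wz":0},
  {"claw":0.0,"dx":0,"dy":0,"dz":0,"wx":0,"wy":0,"wz":0},
  {"claw":0.0,"dx":0,"dy":-0.0038,"dz":0.0046,"wx":0,"wy":0,"wz":0},
  {"claw":0.0,"dx":0,"dy":-0.0038,"dz":0.0046,"wx":0,"wy":0,"wz":0},
  {"claw":0.0,"dx":0,"dy":-0.0038,"dz":0.0046,"wx":0,"wy":0,"wz":0},
  {"claw":0.0,"dx":0,"dy":0,"dz":0,"wx":0,"wy":0,"wz":0},
  {"claw":0.0,"dx":0,"dy":0,"dz":0,"wx":0,"wy":0,"wz":0},
])

```text
t: 22.52
eef_pos: [0.6228, 0.1161, 0.1332]
tool_rot: [0.23, 0.631, 0.696, 0.253]
contact_force: [0.2, 0.6, -3.0]
gripper_width: 0.292
grasp_force: 84.1
```

Run:
```python
from h import *
goto(.159,.058,.0454)
```

```text
tip [0.1594 0.0587 0.0474] q [ 0.27  0.52 -0.76  2.21  1.97  0.51 -2.03]
t 22.52 pos [0.6228 0.1161 0.1332] F [ 0.16  0.62 -3.04] shift [-0.0008 -0.0016  0.0013] turn [-0.03  0.04  0.05]
```

Contact should come at TCP z about 0.131, so I press 2 mm, then 0.8 mm more.

Request:
drive_tool([
  {"claw":0.0,"dx":0,"dy":-0.0007,"dz":0.0008,"wx":0,"wy":0,"wz":0},
  {"claw":0.0,"dx":0,"dy":-0.0007,"dz":0.0008,"wx":0,"wy":0,"wz":0},
  {"claw":0.0,"dx":0,"dy":0,"dz":0,"wx":0,"wy":0,"wz":0},
])

```text
t: 22.9
eef_pos: [0.6229, 0.1161, 0.1312]
tool_rot: [0.23, 0.631, 0.696, 0.253]
contact_force: [0.1, 0.4, -2.1]
gripper_width: 0.294
grasp_force: 84.2
```

Request:
drive_tool([
  {"claw":0.0,"dx":0,"dy":-0.0006,"dz":0.0008,"wx":0,"wy":0,"wz":0},
  {"claw":0.0,"dx":0,"dy":0,"dz":0,"wx":0,"wy":0,"wz":0},
])

```text
t: 23.15
eef_pos: [0.623, 0.1162, 0.1309]
tool_rot: [0.231, 0.631, 0.696, 0.253]
contact_force: [-5.0, -1.3, 3.2]
gripper_width: 0.293
grasp_force: 85.7
```

Request:
drive_tool([
  {"claw":0.0,"dx":0,"dy":-0.0032,"dz":-0.0024,"wx":0,"wy":0,"wz":0},
  {"claw":0.0,"dx":0,"dy":-0.0046,"dz":-0.00386,"wx":0,"wy":0,"wz":0},
  {"claw":0.0,"dx":0,"dy":-0.0046,"dz":-0.00386,"wx":0,"wy":0,"wz":0},
  {"claw":0.0,"dx":0,"dy":-0.0046,"dz":-0.00386,"wx":0,"wy":0,"wz":0},
])

```text
t: 23.65
eef_pos: [0.6014, 0.1139, 0.1307]
tool_rot: [0.231, 0.631, 0.696, 0.253]
contact_force: [4.0, -0.4, 2.3]
gripper_width: 0.295
grasp_force: 84.3
```

Request:
drive_tool([
  {"claw":0.0,"dx":0,"dy":-0.0046,"dz":-0.00386,"wx":0,"wy":0,"wz":0},
  {"claw":0.0,"dx":0,"dy":-0.0046,"dz":-0.00386,"wx":0,"wy":0,"wz":0},
  {"claw":0.0,"dx":0,"dy":-0.0046,"dz":-0.00386,"wx":0,"wy":0,"wz":0},
  {"claw":0.0,"dx":0,"dy":-0.0046,"dz":-0.00386,"wx":0,"wy":0,"wz":0},
])

```text
t: 24.15
eef_pos: [0.5774, 0.1116, 0.1306]
tool_rot: [0.231, 0.631, 0.696, 0.253]
contact_force: [5.5, 0.1, 4.7]
gripper_width: 0.296
grasp_force: 84.3
```

Request:
drive_tool([
  {"claw":0.0,"dx":0,"dy":-0.0046,"dz":-0.00386,"wx":0,"wy":0,"wz":0},
  {"claw":0.0,"dx":0,"dy":-0.0046,"dz":-0.00386,"wx":0,"wy":0,"wz":0},
  {"claw":0.0,"dx":0,"dy":-0.0046,"dz":-0.00386,"wx":0,"wy":0,"wz":0},
  {"claw":0.0,"dx":0,"dy":-0.0046,"dz":-0.00386,"wx":0,"wy":0,"wz":0},
])

```text
t: 24.65
eef_pos: [0.5535, 0.1092, 0.1306]
tool_rot: [0.231, 0.631, 0.696, 0.253]
contact_force: [4.9, 0.9, 5.5]
gripper_width: 0.294
grasp_force: 84.3
```

Run:
```python
from path import *
goto(.085,.058,.0454)
E0=tip()[0]-.006*np.sin(np.radians(40)); print(E0)
chain(E0,.003,40,14,26)
```

```text
tip [0.0899 0.0586 0.045 ] q [ 0.32  0.47 -0.84  2.36  2.06  0.57 -2.18]
t 24.65 pos [0.5535 0.1092 0.1306] F [4.85 0.91 5.54] shift [-0.0008 -0.0033 -0.0035] turn [0.09 0.07 0.06]
0.08604144180086684
3 [ 0.3   0.41 -0.85  2.34  1.82  0.5  -1.99] dq 0.064
7 [ 0.32  0.39 -0.89  2.3   1.55  0.49 -1.76] dq 0.067
11 [ 0.37  0.4  -0.98  2.26  1.32  0.53 -1.54] dq 0.05
15 [ 0.43  0.44 -1.07  2.22  1.16  0.6  -1.38] dq 0.035
19 [ 0.48  0.47 -1.13  2.18  1.05  0.68 -1.27] dq 0.025
23 [ 0.5   0.51 -1.18  2.14  0.96  0.76 -1.18] dq 0.02
[[-0.0006, -0.00204, 1.0], [-0.00063, -0.00199, 1.0], [-0.00067, -0.00195, 1.0], [-0.0007, -0.00191, 1.0], [-0.00073, -0.00186, 1.0], [-0.00077, -0.00182, 1.0], [-0.0008, -0.00177, 1.0], [-0.00083, -0.00172, 1.0], [-0.00086, -0.00168, 1.0], [-0.00089, -0.00163, 1.0], [-0.00092, -0.00158, 1.0], [-0.00094, -0.00153, 1.0], [-0.00097, -0.00148, 1.0], [-0.001, -0.00143, 1.0], [-0.00102, -0.00138, 1.0], [-0.00104, -0.00133, 1.0], [-0.00107, -0.00128, 1.0], [-0.00109, -0.00123, 1.0], [-0.00111, -0.00118, 1.0], [-0.00113, -0.00113, 1.0], [-0.00115, -0.00108, 1.0], [-0.00117, -0.00102, 1.0], [-0.00119, -0.00097, 1.0], [-0.0012, -0.00092, 1.0], [-0.00122, -0.00086, 1.0], [-0.00124, -0.00081, 1.0]]
```

Request:
drive_tool([
  {"claw":0.0,"dx":0,"dy":-0.0006,"dz":-0.00204,"wx":1,"wy":0,"wz":0},
  {"claw":0.0,"dx":0,"dy":-0.00063,"dz":-0.00199,"wx":1,"wy":0,"wz":0},
  {"claw":0.0,"dx":0,"dy":-0.00067,"dz":-0.00195,"wx":1,"wy":0,"wz":0},
  {"claw":0.0,"dx":0,"dy":-0.0007,"dz":-0.00191,"wx":1,"wy":0,"wz":0},
  {"claw":0.0,"dx":0,"dy":-0.00073,"dz":-0.00186,"wx":1,"wy":0,"wz":0},
  {"claw":0.0,"dx":0,"dy":-0.00077,"dz":-0.00182,"wx":1,"wy":0,"wz":0},
  {"claw":0.0,"dx":0,"dy":-0.0008,"dz":-0.00177,"wx":1,"wy":0,"wz":0},
  {"claw":0.0,"dx":0,"dy":-0.00083,"dz":-0.00172,"wx":1,"wy":0,"wz":0},
])

```text
t: 25.65
eef_pos: [0.5399, 0.1081, 0.1391]
tool_rot: [0.185, 0.646, 0.712, 0.204]
contact_force: [4.1, -0.3, 4.7]
gripper_width: 0.294
grasp_force: 84.4
```

Request:
drive_tool([
  {"claw":0.0,"dx":0,"dy":-0.00086,"dz":-0.00168,"wx":1,"wy":0,"wz":0},
  {"claw":0.0,"dx":0,"dy":-0.00089,"dz":-0.00163,"wx":1,"wy":0,"wz":0},
  {"claw":0.0,"dx":0,"dy":-0.00092,"dz":-0.00158,"wx":1,"wy":0,"wz":0},
  {"claw":0.0,"dx":0,"dy":-0.00094,"dz":-0.00153,"wx":1,"wy":0,"wz":0},
  {"claw":0.0,"dx":0,"dy":-0.00097,"dz":-0.00148,"wx":1,"wy":0,"wz":0},
  {"claw":0.0,"dx":0,"dy":-0.001,"dz":-0.00143,"wx":1,"wy":0,"wz":0},
  {"claw":0.0,"dx":0,"dy":-0.00102,"dz":-0.00138,"wx":1,"wy":0,"wz":0},
  {"claw":0.0,"dx":0,"dy":-0.00104,"dz":-0.00133,"wx":1,"wy":0,"wz":0},
])

```text
t: 26.65
eef_pos: [0.5272, 0.1074, 0.1458]
tool_rot: [0.139, 0.657, 0.725, 0.154]
contact_force: [4.3, -0.4, 5.1]
gripper_width: 0.297
grasp_force: 84.4
```

Request:
drive_tool([
  {"claw":0.0,"dx":0,"dy":-0.00107,"dz":-0.00128,"wx":1,"wy":0,"wz":0},
  {"claw":0.0,"dx":0,"dy":-0.00109,"dz":-0.00123,"wx":1,"wy":0,"wz":0},
  {"claw":0.0,"dx":0,"dy":-0.00111,"dz":-0.00118,"wx":1,"wy":0,"wz":0},
  {"claw":0.0,"dx":0,"dy":-0.00113,"dz":-0.00113,"wx":1,"wy":0,"wz":0},
  {"claw":0.0,"dx":0,"dy":-0.00115,"dz":-0.00108,"wx":1,"wy":0,"wz":0},
])

```text
t: 27.28
eef_pos: [0.5198, 0.1065, 0.149]
tool_rot: [0.111, 0.662, 0.731, 0.122]
contact_force: [3.8, 0.2, 3.2]
gripper_width: 0.289
grasp_force: 84.3
```

Run:
```python
from h import *
goto(.02,.058,.0454,19)
```

```text
tip [0.0204 0.0593 0.0432] q [ 0.39  0.4  -0.89  2.18  0.87  0.54 -1.03]
t 27.27 pos [0.5198 0.1065 0.149 ] F [3.76 0.16 3.18] shift [-0.0013  0.0002 -0.0022] turn [-0.03 -0.02  0.04]
```

Request:
drive_tool([
  {"claw":0.0,"dx":0,"dy":-0.00117,"dz":-0.00102,"wx":1,"wy":0,"wz":0},
  {"claw":0.0,"dx":0,"dy":-0.00119,"dz":-0.00097,"wx":1,"wy":0,"wz":0},
  {"claw":0.0,"dx":0,"dy":-0.0012,"dz":-0.00092,"wx":1,"wy":0,"wz":0},
  {"claw":0.0,"dx":0,"dy":-0.00122,"dz":-0.00086,"wx":1,"wy":0,"wz":0},
  {"claw":0.0,"dx":0,"dy":-0.00124,"dz":-0.00081,"wx":1,"wy":0,"wz":0},
  {"claw":0.0,"dx":0,"dy":0,"dz":0,"wx":0,"wy":0,"wz":0},
])

```text
t: 28.02
eef_pos: [0.5125, 0.1052, 0.1515]
tool_rot: [0.082, 0.667, 0.735, 0.089]
contact_force: [2.4, -0.1, 7.7]
gripper_width: 0.295
grasp_force: 85.4
```

Run:
```python
from h import *
goto(.0,.058,.05,14)
p,d=read_camera('side'); cv2.imwrite('pics/side5.png',cv2.resize(p[120:300,150:390,::-1],(800,600)))
```

```text
tip [0.0036 0.0586 0.0429] q [ 0.44  0.43 -0.95  2.13  0.75  0.64 -0.91]
t 28.02 pos [0.5125 0.1052 0.1515] F [ 2.4  -0.07  7.73] shift [-0.0007 -0.0019 -0.0078] turn [-0.08  0.08  0.02]
```

View pics/side5.png

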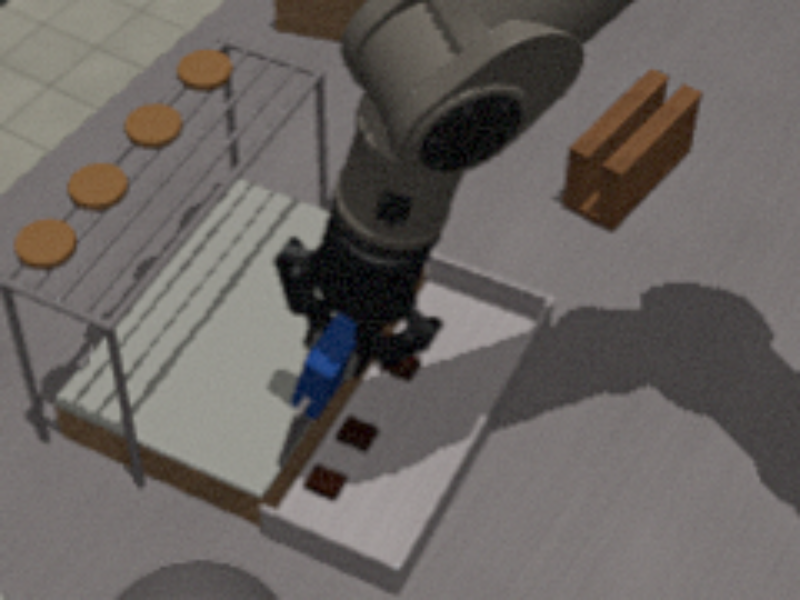

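Request:
drive_tool([
  {"claw":0.0,"dx":0,"dy":0.003,"dz":-0.012,"wx":0,"wy":0,"wz":0},
  {"claw":0.0,"dx":0,"dy":0.005,"dz":-0.02,"wx":0,"wy":0,"wz":0},
  {"claw":0.0,"dx":0,"dy":0.007,"dz":-0.028,"wx":0,"wy":0,"wz":0},
  {"claw":0.0,"dx":0,"dy":0.007,"dz":-0.028,"wx":0,"wy":0,"wz":0},
  {"claw":0.0,"dx":0,"dy":0.007,"dz":-0.028,"wx":0,"wy":0,"wz":0},
  {"claw":0.0,"dx":0,"dy":0,"dz":0,"wx":7,"wy":0,"wz":0},
  {"claw":0.0,"dx":0,"dy":0,"dz":0,"wx":7,"wy":0,"wz":0},
  {"claw":0.0,"dx":0,"dy":0,"dz":0,"wx":0,"wy":0,"wz":5.5},
  {"claw":0.0,"dx":0,"dy":0,"dz":0,"wx":0,"wy":0,"wz":5.5},
  {"claw":0.0,"dx":0,"dy":0,"dz":0,"wx":0,"wy":0,"wz":0},
])

```text
t: 29.32
eef_pos: [0.5108, 0.105, 0.2701]
tool_rot: [-0.001, 0.739, 0.674, -0.003]
contact_force: [0.1, -1.0, -2.8]
gripper_width: 0.298
grasp_force: 84.0
```

Run:
```python
from h import *
delta([.4616,-.3298,.275],-5.4)
```

```text
t 29.32 pos [0.5108 0.105  0.2701] F [ 0.1  -1.04 -2.76] shift [-0.4375 -0.0089 -0.0037] turn [-0.26  0.16  0.1 ]
```

Request:
drive_tool([
  {"claw":0.0,"dx":-0.0235,"dy":-0.0009,"dz":-0.0004,"wx":-0.26,"wy":0.16,"wz":0},
  {"claw":0.0,"dx":-0.046,"dy":-0.0009,"dz":-0.0004,"wx":0,"wy":0,"wz":0},
  {"claw":0.0,"dx":-0.046,"dy":-0.0009,"dz":-0.0004,"wx":0,"wy":0,"wz":0},
  {"claw":0.0,"dx":-0.046,"dy":-0.0009,"dz":-0.0004,"wx":0,"wy":0,"wz":0},
  {"claw":0.0,"dx":-0.046,"dy":-0.0009,"dz":-0.0004,"wx":0,"wy":0,"wz":0},
  {"claw":0.0,"dx":-0.046,"dy":-0.0009,"dz":-0.0004,"wx":0,"wy":0,"wz":0},
  {"claw":0.0,"dx":-0.046,"dy":-0.0009,"dz":-0.0004,"wx":0,"wy":0,"wz":0},
  {"claw":0.0,"dx":-0.046,"dy":-0.0009,"dz":-0.0004,"wx":0,"wy":0,"wz":0},
  {"claw":0.0,"dx":-0.046,"dy":-0.0009,"dz":0,"wx":0,"wy":0,"wz":0},
  {"claw":0.0,"dx":-0.046,"dy":-0.0009,"dz":0,"wx":0,"wy":0,"wz":0},
  {"claw":0.0,"dx":0,"dy":0,"dz":0,"wx":0,"wy":0,"wz":0},
  {"claw":0.0,"dx":0,"dy":0,"dz":0,"wx":0,"wy":0,"wz":0},
])

```text
t: 30.82
eef_pos: [0.4622, -0.3282, 0.2732]
tool_rot: [-0.0, 0.739, 0.674, 0.002]
contact_force: [0.7, 0.6, -1.9]
gripper_width: 0.296
grasp_force: 84.0
```

Run:
```python
from h import *
delta([.4616,-.3298,.13],-5.4)
p,d=read_camera('side'); cv2.imwrite('pics/side6.png',cv2.resize(p[80:230,290:440,::-1],(600,600)))
```

```text
t 30.82 pos [ 0.4622 -0.3282  0.2732] F [ 0.69  0.64 -1.9 ] shift [-0.0022 -0.0008  0.1432] turn [ 0.16 -0.2   0.12]
```

View pics/side6.png

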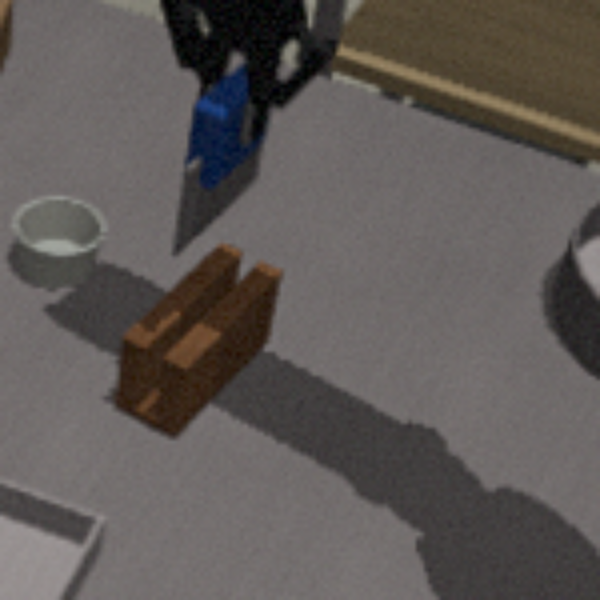

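Request:
drive_tool([
  {"claw":0.0,"dx":-0.0022,"dy":-0.0008,"dz":0.017,"wx":0.1,"wy":-0.2,"wz":0.1},
  {"claw":0.0,"dx":0,"dy":0,"dz":0.017,"wx":0,"wy":0,"wz":0},
  {"claw":0.0,"dx":0,"dy":0,"dz":0.017,"wx":0,"wy":0,"wz":0},
  {"claw":0.0,"dx":0,"dy":0,"dz":0.017,"wx":0,"wy":0,"wz":0},
  {"claw":0.0,"dx":0,"dy":0,"dz":0.005,"wx":0,"wy":0,"wz":0},
  {"claw":0.0,"dx":0,"dy":0,"dz":0.005,"wx":0,"wy":0,"wz":0},
  {"claw":0.0,"dx":0,"dy":0,"dz":0.005,"wx":0,"wy":0,"wz":0},
  {"claw":0.0,"dx":0,"dy":0,"dz":0.005,"wx":0,"wy":0,"wz":0},
  {"claw":0.0,"dx":0,"dy":0,"dz":0.005,"wx":0,"wy":0,"wz":0},
  {"claw":0.0,"dx":0,"dy":0,"dz":0.005,"wx":0,"wy":0,"wz":0},
  {"claw":0.0,"dx":0,"dy":0,"dz":0,"wx":0,"wy":0,"wz":0},
])

```text
t: 32.25
eef_pos: [0.4618, -0.3315, 0.1752]
tool_rot: [0.001, 0.74, 0.672, 0.0]
contact_force: [-0.5, 0.1, -2.1]
gripper_width: 0.29
grasp_force: 84.2
```

Run:
```python
from h import *
delta([.4616,-.3298,.13],-5.4)
```

```text
t 32.25 pos [ 0.4618 -0.3315  0.1752] F [-0.49  0.09 -2.14] shift [ 0.0017 -0.0005  0.0452] turn [ 0.12  0.09 -0.08]
```

In the slot and free of contact; I continue down, slowly for the last 10 mm.

Request:
drive_tool([
  {"claw":0.0,"dx":0.001,"dy":-0.0005,"dz":0.009,"wx":0,"wy":0,"wz":0},
  {"claw":0.0,"dx":0,"dy":0,"dz":0.009,"wx":0,"wy":0,"wz":0},
  {"claw":0.0,"dx":0,"dy":0,"dz":0.009,"wx":0,"wy":0,"wz":0},
  {"claw":0.0,"dx":0,"dy":0,"dz":0.009,"wx":0,"wy":0,"wz":0},
  {"claw":0.0,"dx":0,"dy":0,"dz":0.004,"wx":0,"wy":0,"wz":0},
  {"claw":0.0,"dx":0,"dy":0,"dz":0.003,"wx":0,"wy":0,"wz":0},
  {"claw":0.0,"dx":0,"dy":0,"dz":0,"wx":0,"wy":0,"wz":0},
])

```text
t: 33.12
eef_pos: [0.4619, -0.3307, 0.1326]
tool_rot: [0.002, 0.74, 0.672, 0.0]
contact_force: [-0.2, -0.1, -1.9]
gripper_width: 0.29
grasp_force: 84.2
```

Request:
drive_tool([
  {"claw":0.0,"dx":0,"dy":0,"dz":0.001,"wx":0,"wy":0,"wz":0},
  {"claw":0.0,"dx":0,"dy":0,"dz":0.001,"wx":0,"wy":0,"wz":0},
  {"claw":0.0,"dx":0,"dy":0,"dz":0.0006,"wx":0,"wy":0,"wz":0},
  {"claw":0.0,"dx":0,"dy":0,"dz":0,"wx":0,"wy":0,"wz":0},
])

```text
t: 33.62
eef_pos: [0.4619, -0.3307, 0.1302]
tool_rot: [0.002, 0.74, 0.672, 0.0]
contact_force: [0.0, -0.8, -2.1]
gripper_width: 0.294
grasp_force: 84.5
```

Request:
drive_tool([
  {"claw":0.0,"dx":0,"dy":0,"dz":0.0005,"wx":0,"wy":0,"wz":0},
  {"claw":0.04,"dx":0,"dy":0,"dz":0,"wx":0,"wy":0,"wz":0},
  {"claw":0.06,"dx":0,"dy":0,"dz":0,"wx":0,"wy":0,"wz":0},
  {"claw":0.085,"dx":0,"dy":0,"dz":0,"wx":0,"wy":0,"wz":0},
  {"claw":0.085,"dx":0,"dy":0,"dz":0,"wx":0,"wy":0,"wz":0},
  {"claw":0.085,"dx":0,"dy":0,"dz":0,"wx":0,"wy":0,"wz":0},
  {"claw":0.085,"dx":0,"dy":0,"dz":-0.01,"wx":0,"wy":0,"wz":0},
  {"claw":0.085,"dx":0,"dy":0,"dz":-0.02,"wx":0,"wy":0,"wz":0},
  {"claw":0.085,"dx":0,"dy":0,"dz":-0.03,"wx":0,"wy":0,"wz":0},
  {"claw":0.085,"dx":0,"dy":0,"dz":-0.03,"wx":0,"wy":0,"wz":0},
  {"claw":0.085,"dx":0,"dy":0,"dz":-0.03,"wx":0,"wy":0,"wz":0},
  {"claw":0.085,"dx":-0.03,"dy":-0.03,"dz":-0.02,"wx":0,"wy":0,"wz":0},
  {"claw":0.085,"dx":-0.03,"dy":-0.03,"dz":0,"wx":0,"wy":0,"wz":0},
  {"claw":0.085,"dx":-0.03,"dy":-0.03,"dz":0,"wx":0,"wy":0,"wz":0},
  {"claw":0.085,"dx":-0.03,"dy":-0.03,"dz":0,"wx":0,"wy":0,"wz":0},
  {"claw":0.085,"dx":0,"dy":0,"dz":0,"wx":0,"wy":0,"wz":0},
])

```text
t: 35.62
eef_pos: [0.3274, -0.4412, 0.2705]
tool_rot: [0.002, 0.742, 0.67, -0.001]
contact_force: [-0.4, 0.1, 0.4]
gripper_width: 1.0
grasp_force: 0.0
```

Run:
```python
from h import *
p,d=read_camera('side'); cv2.imwrite('pics/side7.png',cv2.resize(p[120:300,150:390,::-1],(800,600)))
p,d=read_camera('top');h=cv2.cvtColor(p,cv2.COLOR_RGB2HSV)
blue=(h[...,0]>105)&(h[...,0]<130)&(h[...,1]>150)
X,uv=cloud('top',d,blue); print('grip',len(X),np.percentile(X[:,2],[5,50,95]).round(4),rect(X))
dk=(p.max(2)<70); nl,l,s,c=cv2.connectedComponentsWithStats(dk.astype(np.uint8))
for i in range(1,nl):
    if 40<s[i,4]<260:
        q=stat(onplane('top',[c[i]],.009)[0])
        if -.15<q[0]<.16 and abs(q[1])<.16: print(s[i,4],q.round(3))
```

```text
grip 274 [0.1444 0.1477 0.1532] (array([ 391.1, -392.5]), array([250.7,  98.7]), 33.41)
82 [-0.024  0.09   0.009]
79 [-0.025  0.034  0.009]
```

View pics/side7.png

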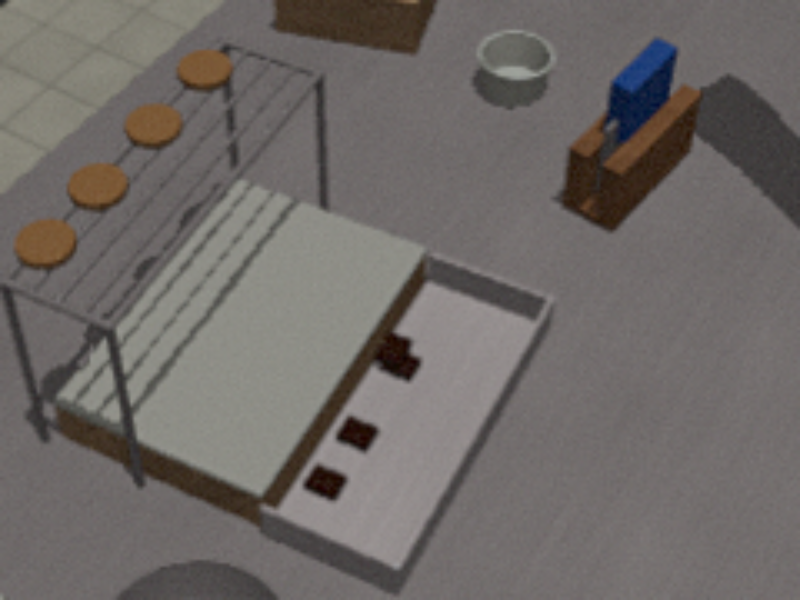

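The final view shows all four chunks in the pan, at (395,345), (405,365), (357,433) and (325,482), and the scraper hanging in its block at (640,90). I check the touching pair's height, then hand in.

Run:
```python
from h import *
p,d=read_camera('side')
X,uv=cloud('side',d,(p.max(2)<62)&(p[...,0]>p[...,2].astype(int)+8)); s=np.array([stat(a) for a in X])
m=(s[:,0]>-.12)&(s[:,0]<0)&(s[:,1]>-.1)&(s[:,1]<.01)&(s[:,2]<.09)
print(m.sum(),'pair z',np.percentile(s[m,2],[5,50,95]).round(3),'x',s[m,0].min().round(3),s[m,0].max().round(3))
if np.percentile(s[m,2],95)<.036: print(hand_in())
```

```text
166 pair z [0.011 0.02  0.04 ] x -0.04 -0.0
```

Run:
```python
from h import *
for n in('side','top'):
    p,d=read_camera(n)
    X,uv=cloud(n,d,(p.max(2)<70)&(p[...,0]>p[...,2].astype(int)+8)); s=np.array([stat(a) for a in X])
    m=(s[:,0]>-.12)&(s[:,0]<0.003)&(s[:,1]>-.1)&(s[:,1]<.01)&(s[:,2]<.09); q=s[m]*1000
    print(n,len(q))
    for lo in range(-44,4,4):
        k=(q[:,0]>=lo)&(q[:,0]<lo+4)
        if k.any(): print(lo,k.sum(),'z',np.percentile(q[k,2],[10,50,90]).round(),'y',q[k,1].min().round(),q[k,1].max().round())
p,d=read_camera('side'); cv2.imwrite('pics/side8.png',cv2.resize(p[205:250,245:305,::-1],(800,600),interpolation=cv2.INTER_CUBIC))
```

```text
side 235
-44 1 z [14. 14. 14.] y -42.0 -42.0
-40 7 z [10. 11. 13.] y -55.0 -38.0
-36 8 z [10. 13. 15.] y -56.0 -37.0
-32 9 z [ 8. 10. 14.] y -56.0 -40.0
-28 20 z [ 9. 19. 22.] y -60.0 -36.0
-24 12 z [13. 19. 22.] y -66.0 -37.0
-20 15 z [15. 20. 22.] y -68.0 -35.0
-16 13 z [12. 21. 24.] y -62.0 -34.0
-12 13 z [17. 20. 24.] y -66.0 -35.0
-8 9 z [19. 21. 22.] y -64.0 -40.0
-4 127 z [16. 29. 42.] y -97.0 8.0
0 1 z [22. 22. 22.] y -73.0 -73.0
top 178
-40 6 z [ 9. 14. 16.] y -61.0 -47.0
-36 11 z [10. 13. 15.] y -61.0 -39.0
-32 13 z [ 9. 13. 14.] y -61.0 -39.0
-28 13 z [13. 20. 25.] y -61.0 -39.0
-24 16 z [20. 23. 24.] y -67.0 -40.0
-20 16 z [20. 22. 25.] y -68.0 -40.0
-16 16 z [20. 22. 24.] y -68.0 -40.0
-12 15 z [21. 23. 27.] y -68.0 -40.0
-8 16 z [20. 22. 24.] y -69.0 -41.0
-4 44 z [13. 30. 44.] y -99.0 5.0
0 12 z [14. 21. 34.] y -78.0 8.0
```

View pics/side8.png

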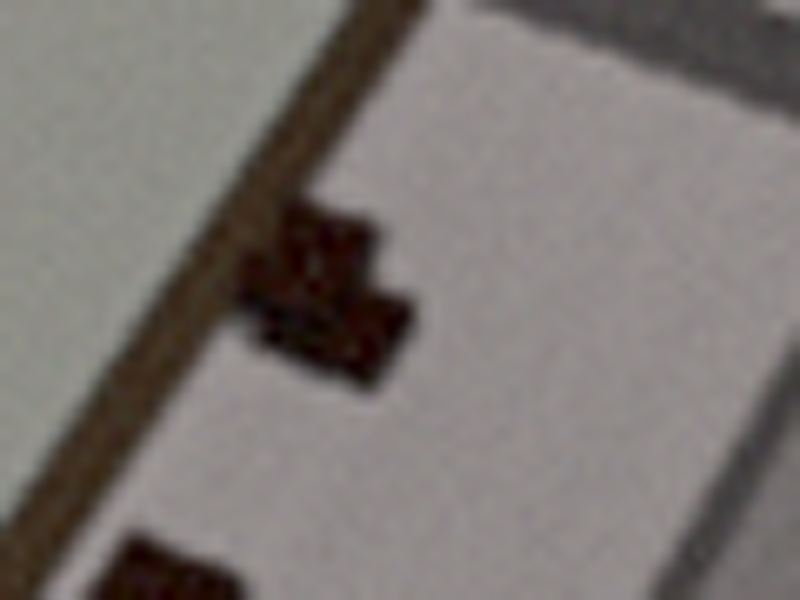

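The close-up shows one chunk lying flat on the other. Its top is at about 22 mm, so its underside is at about 13 mm, under the 32 mm limit. The 40 mm readings were the board's wooden side. I hand in now.

```bash
python3 -c "
from h import *
print(hand_in())"
```

```text
the job is handed in; nothing more can be done
None
```

All four chunks are in the pan, the scraper is back down in its block and released, and the job was handed in at about 36 s of the 72 s allowed; no verdict came back.

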